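# Dip the cement tank and show the stick

## Robot

A 6-joint arm with a two-finger parallel gripper is mounted at the origin on the work surface. World frame = base frame: x ahead of the robot, y to its left, z up, the work surface at z = 0. Lengths are in m, angles in degrees, forces in N, time in s.
With the tool pointing down it reaches from about 0.35 to 0.875 m from the base axis. Payload 4.2 kg.
Tool frame: the origin (TCP) lies between the finger pads; the fingertips stand 14 mm ahead of it and the grasp point (between the pads) lies 5 mm behind it; x points along the fingers, y is the direction in which the jaws open and shut, and the axes are right-handed (so a half turn about x gives the same grasp; the last joint's range is limited). The gripper opens to 87 mm and grips with 3 to 60 N. Pads are 19 mm wide; open, the fingers measure 117 mm over their backs; the gripper's body (75 mm by 190 mm) begins 51 mm behind the grasp point.
Start: joints at [87.296, 22.042, 0.453, 0, -68.411, -14.817], TCP at [0.188, 0.596, 0.237] pointing down, gripper open.
Joint ranges: [-179.83, 179.83], [-69.29, 118.12], [-61.27, 80.66], [-181.25, 117.63], [-171.15, -9.14], [-177.46, 177.46]. Speed limits (degrees/s): [159.86, 159.86, 180, 180, 180, 180].

## Interface

Orientations are given as a 3x3 rotation matrix whose columns are the frame's x, y, z axes.
In Python, from station import r, imaging, job gives the robot as it stands. The module is installed in compiled form; this text tells all that it offers.
- The arm moves only by the tool apply_moves, never from a script. Its arguments are lists of equal length, an entry for each row: "xyz": the shift along the tool's x, y, z in m, a list of three; "twist": the turn about the tool's x in degrees; "claw": the opening, from 0 (shut) to 1 (fully open). A call has 1 to 12 rows; each row shifts and turns the pose as measured when the row begins, along the tool's axes as they then stand; what a row does not reach is not made up. A row lasts 1/10 s, in which the tool goes at most 50 mm and 8.59 degrees, less where a joint would pass 70% of its speed; a pose out of reach is approached as far as the arm can. A call is refused whole if a number of a shift passes 0.05 or a number of a turn 8.59, either way. A call with a gripper value outside its range is refused whole. The fingers move at their own pace and stop on an object; the grip force is fixed at half the most. Time passes only in rows, so rows that do not move let the fingers close. It gives the time, the measured TCP pose, the force and the opening at its end, in the units of the state.
- r.sense(): the state, without advancing time (a new reading comes with each control period).
- imaging.capture(name): name is "scene" or "top"; returns a dict with "pixels" (480x640x3 uint8, red, green, blue), "mtx" (3x3 intrinsics, pixels), "view" (4x4, takes a point from world to camera coordinates). Camera axes: x right, y down, z forward; pixel columns grow to the right and rows downward; lengths in m; the calibration is good to about 2 mm. A picture is of the moment at which its call begins. There is no depth.
- job.finish_job(): hands the job in, once; it reports no verdict.
Trained networks look in a picture, given as the dict that the camera call returned (one of the last four; its "shot" number tells which), for a name from the list of things; names that differ only in an ending like _2 or _b are one class to them, and where a whole thing is asked for, a point or a joint stands for the part that bears it (a point fixed in the world has none). Each returns a list of dicts, best first, with "p" (0 to 1); they miss things now and then, are a little off and sometimes report something else, mostly with a low value. They report only what shows in the picture. A call takes as long as a camera call. They do not tell look-alikes from the thing itself.
- imaging.regions_of(query, picture): "mask" (480x640 bool, what is visible of it) and "centre" ([column, row] in pixels, amid what is visible of it).
The state is a dict: "time_s": time; "joints": joint angles; "joint_velocities": joint speeds; "effort": joint torques, N m; "tcp_pos": TCP position; "ee_rot": TCP orientation; "wrist_force": force on the tool from outside, world axes, zero at the start; "moment": the same for the moment, N m; "gripper_width": opening from 0.0 (shut) to 1.0 (fully open).
Only numpy, scipy, OpenCV 4.12 (cv2) and the standard library are available. Lean on these libraries where they do the work, as an engineer would, in place of code of your own. Each camera call takes 0.05 s, during which the arm holds its last target.

## Task

Check the cement level in the supply tank: lift the orange dust cap off the dip tube and stand it upright on the blue mat, then take the dipstick by its red handle from the drip rest, ease it down the tube until its collar stops on the tube's mouth, and draw it right out again. Finish holding the stick level, clear of everything, with its tip over the middle of the blue mat about 20 cm up for the operator to read; keep holding it there when you are done. Leave the roller, snips and thread cone where they are.

Things in the scene. Friction and masses are not known exactly. Their poses are not given: they have to be found in the camera images.
- tank: fixed cement supply tank, bare metal box 240 (its x) x 180 (its y) x 90 high with a lid flange 256 x 196; origin at the centre of its underside on the bench, z up. On the lid, nearer the robot (tank x -50, y 0), stands the dip tube; at tank x +55 a black filler cap 72 in diameter stands 22 above the lid. Only the tube is for this job.
- tube_mouth (a point): centre of the dip tube's open mouth, 130 above the bench and 40 above the lid. The tube is a vertical steel pipe, bore 16 in diameter, outside 24, over its last 12 mm flaring to a mouth 24 inside and 32 outside. It runs straight down inside the tank to the bench, bore clear for 126. z is up along the tube.
- cap: orange slip-on dust cap, loose, 43 in diameter and 30 tall, about 30 g, closed on top, hollow below with an inside depth of 22 (inside diameter 37); origin at the centre of its open underside, z up out of its closed top. At the start it sits loosely over the mouth of the dip tube, its underside 18 above the tank's lid; it lifts straight off.
- mat: fixed blue work mat 300 x 300, 6 thick; origin at the centre of its underside, z up. Its far 90 mm strip (mat x above +60) carries the roller; the rest is empty.
- drip_rest: fixed steel drip rest: a shallow tray 180 (x) x 90 (y) x 14 high with two notched posts in the plane y = 0 on which the dipstick lies at 45 degrees, tip low at rest x +50 and 14 above the bench, handle high at -x and free all round beyond the taller post; origin at the centre of its underside, z up. The stick is lifted out straight up.
- dipstick: loose dipstick, 70 to 130 g, 198 long: origin at the tip, z from tip to handle end. Steel rod 9 in diameter from 0 to 110 with level bands near the tip, collar 34 in diameter from 110 to 116, round red handle 20 in diameter from 116 to 198 (first 6 mm a 23 ferrule). It balances 90 from the tip. It starts on the drip rest at 45 degrees, the middle of its handle about 125 above the bench.
- collar_face (a point): centre of the underside of the dipstick's collar, on its axis 110 from the tip; with the stick fully in, it lies on the tube's mouth.
- roller: bystander: hand roller lying on the far strip of the mat, 155 long along its y, 46 wide, 27 high, wooden handle, black rubber roll; origin under its middle.
- snips: bystander: red-handled thread snips lying on the bench beyond the mat, 155 long along its y, 76 wide, 10 high; origin under its middle.
- thread_cone: bystander: blue thread cone standing on its base, 68 in diameter, 122 high; origin at the centre of its underside.
Not all that is in view belongs to the job. Of the things shaped like the cap, the orange one is meant. Leave any purple or yellow look-alike of the dipstick alone.

How it is judged (in metres and radians):
On the way, in this order (a step that is already met when the one before it is completed fails the run):
1. the cap stands upright on the mat, let go (x of cap in the frame of mat between -0.14 and 0.14 m and y of cap in the frame of mat between -0.14 and 0.14 m and height (world z) of cap below 0.012 m and angle between cap's own z axis and vertical below 0.15 rad and contact force between cap and the fingers below 0.1 N and linear speed of cap below 0.05 m/s), for 0.3 s.
2. the dipstick stands in the dip tube with its collar stopped on the mouth (z of collar_face in the frame of tube_mouth below 0.004 m and horizontal distance between collar_face and tube_mouth below 0.009 m and angle between the z axis of dipstick and the z axis of tube_mouth, either way round below 0.12 rad), for 0.2 s.
3. the dipstick is drawn right out of the tube, in the fingers (z of dipstick in the frame of tube_mouth above 0.005 m and contact force between dipstick and the fingers above 1 N), for 0.1 s.
At the end, for the whole second after the job is handed in: Dipstick still in the fingers, touching nothing else, level within 12 degrees, tip 130 to 300 mm above the bench and within 100 mm of the mat's centre from above; cap upright on the mat, centre within 140 mm of its middle along each side; bystanders within 30 mm of their starts (angle between dipstick's own z axis and vertical between 1.36 and 1.78 rad and horizontal distance between dipstick and mat below 0.1 m and height (world z) of dipstick between 0.13 and 0.3 m and contact force between dipstick and the fingers above 1 N and linear speed of dipstick below 0.05 m/s and contact force between dipstick and tank below 0.1 N and contact force between dipstick and drip_rest below 0.1 N and contact force between dipstick and mat below 0.1 N and contact force between dipstick and cap below 0.1 N and contact force between dipstick and thread_cone below 0.1 N and x of cap in the frame of mat between -0.14 and 0.14 m and y of cap in the frame of mat between -0.14 and 0.14 m and height (world z) of cap below 0.012 m and angle between cap's own z axis and vertical below 0.15 rad and distance of each of roller, snips, thread_cone from where it was at the start of the episode below 0.03 m); the arm keeps its last pose, push and grip.
It fails at once if the roller, snips or thread cone is shifted by more than 30 mm (distance of any of roller, snips, thread_cone from where it was at the start of the episode above 0.03 m).
It fails at once if the dipstick is rammed against the tank or tube (over 50 N) (contact force between dipstick and tank above 50 N).
It fails at once if the cap or the dipstick is dropped (falls free faster than 0.8 m/s) ((linear speed of cap above 0.8 m/s and contact force between cap and the fingers below 0.05 N) or (linear speed of dipstick above 0.8 m/s and contact force between dipstick and the fingers below 0.05 N)).
It also fails if it takes over 69 s, if anything falls off the work surface, if the arm or the gripper's body presses on something with over 40 N, if the wrist force passes 120 N, or if a joint passes its speed limit or range.

## Working session

There is one attempt and no reset: what is moved stays moved. The work goes in short steps, Python scripts to look and compute and a tool call to move; the robot and the scene stay as the last step left them, time stands still between calls to the robot, and variables do not carry over. Pictures are saved under pics/ and viewed, and the job is handed in when it is done.

Besides the shell and the picture viewer there is one more tool, called after ">>>" as a command line: name --pt "numbers of a row" for each row, then --argument value for the rest. apply_moves: Moves the arm, as the interface text tells. Its arguments: {"type":"object","properties":{"xyz":{"type":"array","items":{"type":"array","items":{"type":"number"}}},"twist":{"type":"array","items":{"type":"number"}},"claw":{"type":"array","items":{"type":"number"}}},"required":["xyz","twist","claw"]}

```bash
ls; mkdir -p pics; python3 - <<'E'
from station import r, imaging, job
import cv2,numpy as np
s=r.sense()
print({k:np.round(v,3).tolist() for k,v in s.items()})
for n in ("scene","top"):
    p=imaging.capture(n); cv2.imwrite(f"pics/{n}0.png",p["pixels"][:,:,::-1]); print(n,np.round(p["mtx"],1).tolist(),np.round(p["view"],4).tolist())
    for q in ("cap","dipstick","mat","drip_rest","tank","thread_cone","snips","roller"):
        print(q,[(np.round(d["centre"]).tolist(),round(float(d["p"]),2),int(d["mask"].sum())) for d in imaging.regions_of(q,p)])
E
```

```text
pics
{'time_s': 0.0, 'joints': [87.297, 22.091, 0.379, -0.029, -68.411, -14.818], 'joint_velocities': [0.049, -0.052, -0.006, -0.132, 0.01, -0.056], 'effort': [-0.001, -39.067, 18.741, 4.22, 0.011, -0.0], 'tcp_pos': [0.188, 0.595, 0.235], 'ee_rot': [[-0.001, -0.301, -0.954], [-0.002, -0.954, 0.301], [-1.0, 0.002, -0.0]], 'wrist_force': [0.245, -0.221, -0.596], 'moment': [0.012, 0.056, -0.006], 'gripper_width': 1.0}
scene [[583.2, 0.0, 314.5], [0.0, 583.2, 225.2], [0.0, 0.0, 1.0]] [[0.6874, 0.7261, -0.0142, -0.3688], [0.4496, -0.4407, -0.777, -0.1523], [-0.5704, 0.5277, -0.6294, 1.8418], [0.0, 0.0, 0.0, 1.0]]
cap [([104.0, 329.0], 0.58, 380), ([178.0, 265.0], 0.55, 369)]
dipstick [([380.0, 162.0], 0.83, 278), ([349.0, 145.0], 0.6, 178), ([426.0, 164.0], 0.54, 316)]
mat [([316.0, 260.0], 0.72, 7914)]
drip_rest [([384.0, 196.0], 0.74, 1264), ([405.0, 296.0], 0.71, 552)]
tank [([194.0, 304.0], 0.69, 8895)]
thread_cone [([329.0, 333.0], 0.63, 1018)]
snips [([409.0, 294.0], 0.6, 467)]
roller [([353.0, 271.0], 0.97, 623)]
top [[574.5, 0.0, 314.9], [0.0, 574.5, 238.5], [0.0, 0.0, 1.0]] [[-0.0656, -0.9978, 0.0007, 0.0398], [-0.9749, 0.0639, -0.213, 0.5247], [0.2125, -0.0146, -0.977, 1.5952], [0.0, 0.0, 0.0, 1.0]]
cap [([449.0, 319.0], 0.62, 196), ([440.0, 259.0], 0.53, 231), ([438.0, 244.0], 0.31, 6605)]
dipstick [([134.0, 273.0], 0.78, 355), ([158.0, 359.0], 0.73, 375), ([191.0, 271.0], 0.59, 317)]
mat [([309.0, 238.0], 0.85, 9549), ([289.0, 165.0], 0.52, 448)]
drip_rest [([202.0, 259.0], 0.85, 1573), ([192.0, 273.0], 0.43, 316)]
tank [([438.0, 242.0], 0.89, 6362)]
thread_cone [([364.0, 161.0], 0.88, 432)]
snips [([296.0, 165.0], 0.77, 283)]
roller []
```

View pics/scene0.png

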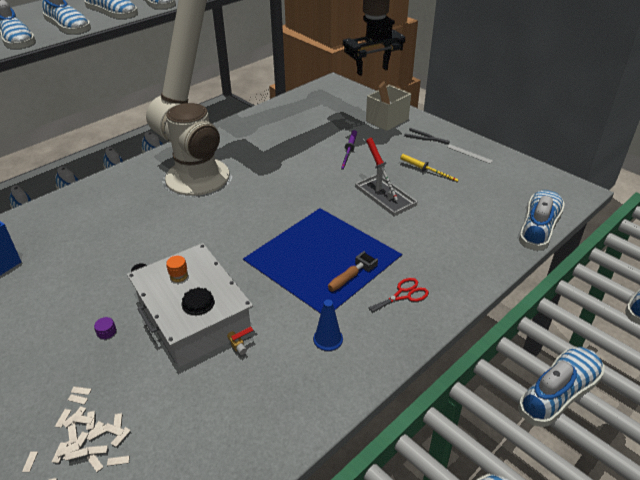

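View pics/top0.png

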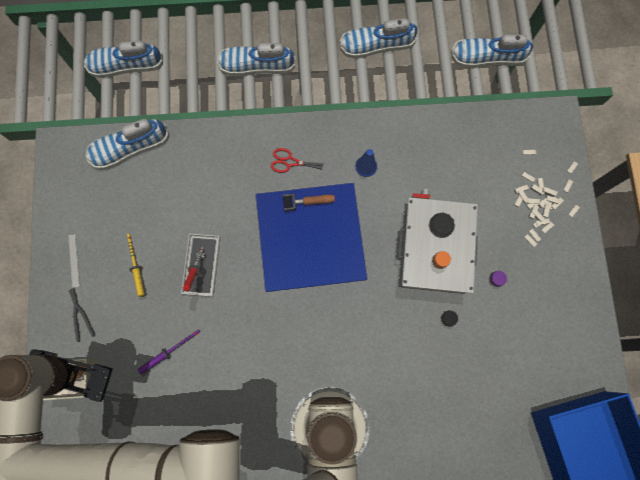

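The top camera is roughly overhead. For the cap, the candidates are:
- **Orange:** scene (178,266), top (442,259), on the tank. This fits the description.
- **Purple:** scene (104,328), top (499,279), on the bench.
- **Black disc:** top (450,318), on the bench.

For the dipstick, the candidates are:
- **Red:** scene (376,152), top (190,277), on the drip rest. This is the right one.
- **Yellow:** top (136,265).
- **Purple:** top (168,352).

Next I'll check the choices in close crops and measure.

```bash
cat > h.py <<'E'
from station import r, imaging, job
import cv2,numpy as np
def cap(n,f=None):
    p=imaging.capture(n)
    if f: cv2.imwrite(f"pics/{f}.png",p["pixels"][:,:,::-1])
    return p
def proj(p,X):
    X=np.atleast_2d(X); c=X@p["view"][:3,:3].T+p["view"][:3,3]; u=c@p["mtx"].T; return u[:,:2]/u[:,2:]
def ray(p,uv):
    R=p["view"][:3,:3];t=p["view"][:3,3]; d=R.T@np.linalg.inv(p["mtx"])@np.array([uv[0],uv[1],1.]); return -R.T@t,d/np.linalg.norm(d)
def onz(p,uv,z):
    o,d=ray(p,uv); return o+d*(z-o[2])/d[2]
def tri(ps,uvs):
    A=np.zeros((3,3));b=np.zeros(3)
    for p,uv in zip(ps,uvs):
        o,d=ray(p,uv);M=np.eye(3)-np.outer(d,d);A+=M;b+=M@o
    return np.linalg.solve(A,b)
def hsv(p): return cv2.cvtColor(p["pixels"],cv2.COLOR_RGB2HSV)
def crop(p,u,v,w,h,f,s=6):
    c=p["pixels"][v-h:v+h,u-w:u+w,::-1]; cv2.imwrite(f"pics/{f}.png",cv2.resize(c,None,fx=s,fy=s,interpolation=cv2.INTER_CUBIC))
E
python3 - <<'E'
from h import *
S=cap("scene");T=cap("top")
a=S["pixels"][100:225,310:430];b=T["pixels"][215:305,150:250]
c=T["pixels"][180:300,380:500]; d=S["pixels"][230:330,120:260]
f=lambda x:cv2.resize(x[:,:,::-1],(400,300),interpolation=cv2.INTER_CUBIC)
cv2.imwrite("pics/c1.png",np.vstack([np.hstack([f(a),f(b)]),np.hstack([f(c),f(d)])]))
# mat: blue quad
for n,p,q in (("S",S,0),("T",T,1)):
    H=hsv(p); m=((abs(H[...,0].astype(int)-118)<8)&(H[...,1]>200)).astype(np.uint8)
    k,l,st,ce=cv2.connectedComponentsWithStats(m); i=1+np.argmax([s[4] if 200<s[0]+s[2]/2<420 else 0 for s in st[1:]])
    cs,_=cv2.findContours((l==i).astype(np.uint8),0,2); hull=cv2.convexHull(max(cs,key=cv2.contourArea))
    ap=cv2.approxPolyN(hull,4)[0] if hasattr(cv2,"approxPolyN") else None
    P=np.array([onz(p,u,.006) for u in ap]); print(n,st[i],ap.tolist());print(P.round(3).tolist(),P.mean(0).round(4),np.linalg.norm(P-np.roll(P,1,0),axis=1).round(3))
    m=((H[...,0]>6)&(H[...,0]<16)&(H[...,1]>220)&(H[...,2]>120)).astype(np.uint8)
    k,l,st,ce=cv2.connectedComponentsWithStats(m); print([(s[:5].tolist(),c.round(1).tolist()) for s,c in zip(st[1:],ce[1:]) if s[4]>60])
    m=(((H[...,0]<4)|(H[...,0]>176))&(H[...,1]>190)&(H[...,2]>80)).astype(np.uint8)
    k,l,st,ce=cv2.connectedComponentsWithStats(m); print("red",[(s[:5].tolist(),c.round(1).tolist()) for s,c in zip(st[1:],ce[1:]) if s[4]>30])
E
```

```text
S [ 244  209  158  105 7658] [[401, 254], [325, 316], [243, 259], [319, 208]]
[[0.687, 0.172, 0.006], [0.703, -0.124, 0.006], [0.41, -0.139, 0.006], [0.391, 0.156, 0.006]] [0.5478 0.0163 0.006 ] [0.296 0.296 0.293 0.296]
[]
red [([367, 138, 16, 26, 144], [374.2, 150.8]), ([395, 278, 33, 23, 250], [410.2, 290.4]), ([232, 327, 21, 13, 84], [241.8, 333.0])]Traceback (most recent call last):
  File "<stdin>", line 12, in <module>
cv2.error: OpenCV(4.12.0) /io/opencv/modules/imgproc/src/approx.cpp:987: error: (-215:Assertion failed) (curve.cols == 1 && curve.rows >= nsides) || (curve.rows == 1 && curve.cols >= nsides) in function 'approxPolyN'
```

View pics/c1.png

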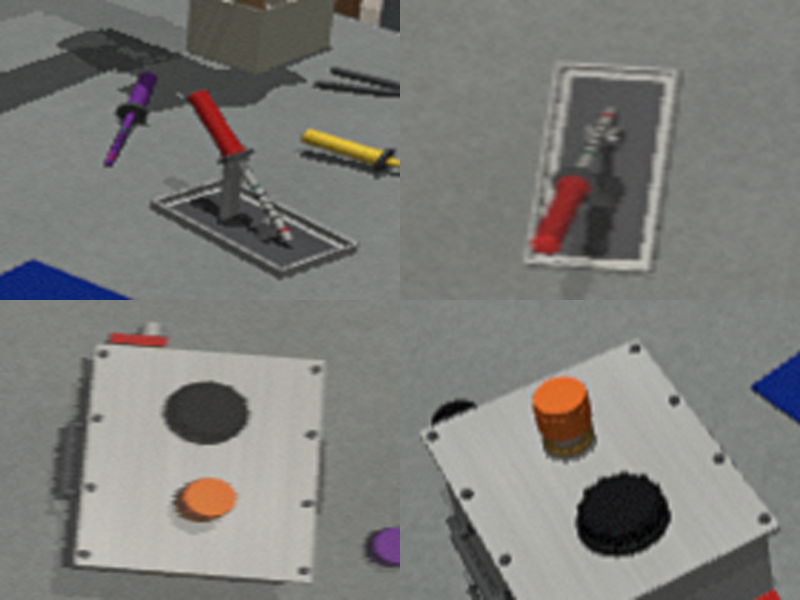

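The crops show the red-handled stick in the rest, with its tip low, and the orange cap on the tube. Now I'll get precise points.

```bash
python3 - <<'E'
from h import *
S=cap("scene");T=cap("top")
def comps(m,box):
    mm=np.zeros(m.shape,np.uint8);x0,y0,x1,y1=box;mm[y0:y1,x0:x1]=m[y0:y1,x0:x1]
    k,l,st,ce=cv2.connectedComponentsWithStats(mm);i=1+np.argmax(st[1:,4]);return l==i
print("mat centre",[onz(T,u,.006).round(3).tolist() for u in ((257,192),(353,184),(366,280),(265,290))])
HT=hsv(T);HS=hsv(S)
o=lambda H:(H[...,0]>4)&(H[...,0]<18)&(H[...,1]>180)&(H[...,2]>90)
mt=comps(o(HT),(425,240,465,280));ys,xs=np.nonzero(mt);print("top cap",xs.min(),xs.max(),ys.min(),ys.max(),xs.mean(),ys.mean(),mt.sum())
ms=comps(o(HS),(160,245,200,285));ys,xs=np.nonzero(ms);print("sc cap",xs.min(),xs.max(),ys.min(),ys.max(),xs.mean(),ys.mean())
print(onz(T,((np.nonzero(mt)[1].mean()),np.nonzero(mt)[0].mean()),.136))
# fit cap cylinder by silhouette
from scipy.optimize import minimize
th=np.linspace(0,2*np.pi,40)
def sil(p,c,r,z0,z1):
    P=np.array([[c[0]+r*np.cos(t),c[1]+r*np.sin(t),z] for z in (z0,z1) for t in th]);h=cv2.convexHull((proj(p,P)*16).astype(np.float32)).astype(np.int32)
    im=np.zeros((480,640),np.uint8);cv2.fillPoly(im,[h],255,cv2.LINE_AA,4);return im/255.
for z in (0.138,):
  f=lambda c:sum(np.abs(sil(p,c,.0215,z-.03,z)-m).sum() for p,m in ((S,ms),(T,mt)))
  for ps in ([(S,ms),(T,mt)],[(S,ms)],[(T,mt)]):
    f=lambda c:sum(np.abs(sil(p,c,.0215,z-.03,z)-m).sum() for p,m in ps)
    b=minimize(f,onz(T,(442.5,259.5),.136)[:2],method="Nelder-Mead",options=dict(initial_simplex=onz(T,(442.5,259.5),.136)[:2]+np.array([[0,0],[.01,0],[0,.01]])));print(b.x.round(4),b.fun)
# red stick handle
rd=lambda H:((H[...,0]<6)|(H[...,0]>174))&(H[...,1]>150)&(H[...,2]>60)
for n,p,H,bx in (("S",S,HS,(350,130,400,180)),("T",T,HT,(178,255,215,300))):
    m=comps(rd(H),bx);ys,xs=np.nonzero(m);c=np.array([xs.mean(),ys.mean()]);w,v=np.linalg.eigh(np.cov(xs,ys));d=v[:,1]
    t=(np.c_[xs,ys]-c)@d;print(n,m.sum(),c,d,t.min(),t.max())
crop(S,385,180,30,40,"sS",8);crop(T,200,265,30,35,"sT",8)
E
```

```text
mat centre [[0.692, 0.17, 0.006], [0.698, -0.121, 0.006], [0.404, -0.136, 0.006], [0.394, 0.16, 0.006]]
top cap 439 445 252 255 441.4166666666667 253.08333333333334 12
sc cap 167 184 256 275 175.75618374558303 265.2791519434629
[ 0.44595402 -0.33393184  0.136     ]
[ 0.43   -0.3333] 394.78431372549016
[ 0.4268 -0.3341] 132.8235294117647
[ 0.4382 -0.335 ] 259.10196078431375
S 167 [374.10778443 150.73652695] [0.40931426 0.91239347] -13.711412969844377 13.600880537480254
T 141 [189.56028369 278.90780142] [-0.3704789   0.92884088] -11.77643310877646 11.992376401038907
```

View pics/sS.png

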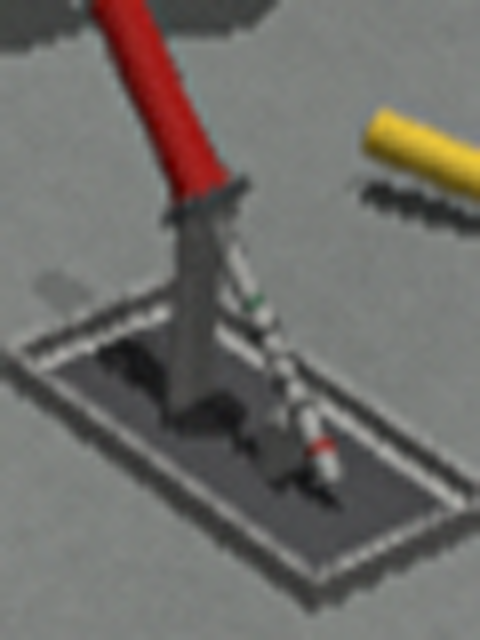

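View pics/sT.png

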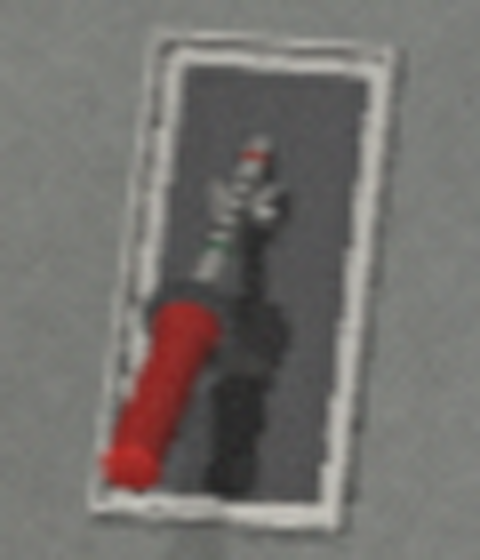

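```bash
cat > fit.py <<'E'
from h import *
from scipy.optimize import minimize
th=np.linspace(0,2*np.pi,32,endpoint=False)
def cyl(a,b,r):
    d=(b-a)/np.linalg.norm(b-a);u=np.cross(d,[.3,.5,.81]);u/=np.linalg.norm(u);v=np.cross(d,u)
    return np.array([q+r*(np.cos(t)*u+np.sin(t)*v) for q in (a,b) for t in th])
def sil(p,P):
    h=cv2.convexHull((proj(p,P)*64).astype(np.float32)).astype(np.int32)
    im=np.zeros((480,640),np.uint8);cv2.fillPoly(im,[h],255,cv2.LINE_AA,6);return cv2.GaussianBlur(im/255.,(5,5),1)
def comps(m,box):
    mm=np.zeros(m.shape,np.uint8);x0,y0,x1,y1=box;mm[y0:y1,x0:x1]=m[y0:y1,x0:x1]
    k,l,st,ce=cv2.connectedComponentsWithStats(mm);i=1+np.argmax(st[1:,4]);return l==i
def orange(H):return (H[...,0]>4)&(H[...,0]<20)&(H[...,1]>140)&(H[...,2]>60)
def red(H):return ((H[...,0]<6)|(H[...,0]>173))&(H[...,1]>140)&(H[...,2]>50)
B=lambda m:cv2.GaussianBlur(m.astype(float),(5,5),1)
def fitcap(ps,x0,z):
    def f(c):return sum(((sil(p,cyl(np.array([c[0],c[1],z]),np.array([c[0],c[1],z+.03]),.0215))-m)**2).sum() for p,m in ps)
    x0=np.array(x0);return minimize(f,x0,method="Nelder-Mead",options=dict(initial_simplex=x0+np.array([[-.005,-.005],[.01,0],[0,.01]]),xatol=1e-5))
def stick(q):
    t=np.array(q[:3]);d=np.array([np.cos(q[4])*np.cos(q[3]),np.cos(q[4])*np.sin(q[3]),np.sin(q[4])]);return t,d
def fitstick(ps,q0,a=.122,b=.198):
    q0=np.array(q0,float)
    def f(q):
        t,d=stick(q);return sum(((sil(p,cyl(t+a*d,t+b*d,.010))-m)**2).sum() for p,m in ps)
    S0=np.vstack([q0]+[q0+e for e in np.diag([.01,.01,.01,.1,.1])])
    bst=minimize(f,q0,method="Nelder-Mead",options=dict(initial_simplex=S0,xatol=1e-5,maxiter=900));return bst
E
python3 - <<'E'
from fit import *
S=cap("scene");T=cap("top");HS=hsv(S);HT=hsv(T)
mt=comps(orange(HT),(425,240,465,280));ms=comps(orange(HS),(160,245,200,285));print(mt.sum(),ms.sum())
for ps in ([(S,B(ms)),(T,B(mt))],[(S,B(ms))],[(T,B(mt))]):
    b=fitcap(ps,[.43,-.333],.108);print(b.x.round(4),b.fun)
ps=[(S,B(comps(red(HS),(350,130,400,180)))),(T,B(comps(red(HT),(178,255,215,300))))]
tip=tri([S,T],[(396.5,199.8),(202.9,247.5)]);end=tri([S,T],[(368.3,137.9),(186.5,288.4)]);print(tip,end,np.linalg.norm(end-tip))
d=end-tip
b=fitstick(ps,[*tip,np.arctan2(d[1],d[0]),np.pi/4]);t,dd=stick(b.x);print(b.x.round(4),b.fun,"grip157",(t+.157*dd).round(4))
# rest corners on z=.014
for q,z in (("tray",.014),):
    print([onz(T,u,z).round(3).tolist() for u in ((190.5,234.5),(218,236),(212,295.5),(182,293.5))])
print("lid",[onz(T,u,.09).round(3).tolist() for u in ((408.5,198.5),(477.3,201.5),(473,292.5),(402.3,288.5))])
print("lidS",[onz(S,u,.09).round(3).tolist() for u in ((202.5,245),(255.5,316))])
print("cone",onz(T,(366,165),.0))
E
```

```text
189 348
[ 0.4328 -0.3357] 55.115342976031584
[ 0.4322 -0.3358] 18.635170605767414
[ 0.4332 -0.3367] 32.71202369526878
[0.53023172 0.33555988 0.01570109] [0.39223214 0.35528664 0.15774725] 0.19902296034688735
[0.5346 0.3364 0.0161 3.0095 0.7829] 30.786819259058344 grip157 [0.4243 0.3511 0.1269]
[[0.572, 0.371, 0.014], [0.562, 0.29, 0.014], [0.387, 0.312, 0.014], [0.398, 0.399, 0.014]]
lid [[0.618, -0.269, 0.09], [0.597, -0.464, 0.09], [0.338, -0.419, 0.09], [0.362, -0.226, 0.09]]
lidS [[0.378, -0.231, 0.09], [0.653, -0.284, 0.09]]
cone [ 0.75811618 -0.16657798  0.        ]
```

Cap and tube are at about (0.432,-0.336) by both fits. The stick tip is at (0.535,0.336,0.016), elevation 44.9°, with the mid-handle at 0.127. These agree with the given sizes. The mat centre is at about (0.547,0.017). Now to the cap, with the moves worked out in tool axes.

```bash
cat > plan.py <<'E'
from h import *
import sys
def st():
    s=r.sense();return np.array(s["tcp_pos"]),np.array(s["ee_rot"]),s
def plan(wps,step=.045):
    p,R,s=st();a=p
    for w in wps:
        w=np.array(w,float);d=R.T@(w-a);n=int(np.ceil(np.linalg.norm(d)/step));print(n,"x",(d/n).round(4).tolist());a=w
def show():
    p,R,s=st();print("t",round(s["time_s"],2),"p",p.round(4),"w",round(s["gripper_width"],3),"F",np.round(s["wrist_force"],2),"jawaz",np.degrees(np.arctan2(R[1,1],R[0,1])).round(2),"x",R[:,0].round(3),"j",np.round(s["joints"],1))
E
python3 -c "
from plan import *
show();plan([(.46,.30,.235),(.50,0,.235),(.4325,-.336,.235)])"
```

```text
t 1.2 p [0.1882 0.596  0.2365] w 0.999 F [ 0.61 -0.47  0.11] jawaz -107.52 x [ 0. -0. -1.] j [ 87.3  22.    0.5   0.  -68.4 -14.8]
9 x [0.0002, 0.0223, -0.0387]
7 x [0.0, 0.0391, -0.0184]
8 x [0.0, 0.0426, -0.0046]
```

>>> apply_moves --pt "0 0.0223 -0.0387" --pt "0 0.0223 -0.0387" --pt "0 0.0223 -0.0387" --pt "0 0.0223 -0.0387" --pt "0 0.0223 -0.0387" --pt "0 0.0223 -0.0387" --pt "0 0.0223 -0.0387" --pt "0 0.0223 -0.0387" --pt "0 0.0223 -0.0387" --pt "0 0.039 -0.018" --pt "0 0.039 -0.018" --pt "0 0.039 -0.018" --twist '[0,0,0,0,0,0,0,0,0,0,0,0]' --claw '[1,1,1,1,1,1,1,1,1,1,1,1]'

```text
time_s: 2.4
tcp_pos: [0.4881, 0.1628, 0.2362]
ee_rot: [[0.005, -0.291, -0.957], [0.004, -0.957, 0.291], [-1.0, -0.005, -0.003]]
wrist_force: [1.3, -0.1, -0.2]
gripper_width: 0.997
```

>>> apply_moves --pt "0 0.039 -0.018" --pt "0 0.039 -0.018" --pt "0 0.039 -0.018" --pt "0 0.039 -0.018" --pt "0 0.0426 -0.0046" --pt "0 0.0426 -0.0046" --pt "0 0.0426 -0.0046" --pt "0 0.0426 -0.0046" --pt "0 0.0426 -0.0046" --pt "0 0.0426 -0.0046" --pt "0 0.0426 -0.0046" --pt "0 0.0426 -0.0046" --twist '[0,0,0,0,0,0,0,0,0,0,0,0]' --claw '[1,1,1,1,1,1,1,1,1,1,1,1]'

```text
time_s: 3.6
tcp_pos: [0.4462, -0.3655, 0.237]
ee_rot: [[0.013, -0.288, -0.957], [0.003, -0.958, 0.288], [-1.0, -0.006, -0.012]]
wrist_force: [1.8, -0.2, -0.0]
gripper_width: 1.0
```

```bash
python3 -c "
from plan import *
show();plan([(.4325,-.336,.235),(.4325,-.336,.127)],.03)
cap('scene','s1');"
```

```text
t 3.6 p [ 0.4462 -0.3655  0.237 ] w 1.0 F [ 1.77 -0.23 -0.02] jawaz -106.75 x [ 0.013  0.003 -1.   ] j [-23.5  17.1  -6.7  -0.5 -65.6  96.9]
2 x [0.001, -0.0121, 0.0108]
4 x [0.027, 0.0002, 0.0003]
```

>>> apply_moves --pt "0 -0.0121 0.0108" --pt "0 -0.0121 0.0108" --pt "0 0 0" --twist '[0,0,0]' --claw '[1,1,1]'

```text
time_s: 3.95
tcp_pos: [0.4292, -0.3426, 0.2353]
ee_rot: [[0.01, -0.299, -0.954], [0.001, -0.954, 0.299], [-1.0, -0.004, -0.01]]
wrist_force: [1.5, -0.5, -0.4]
gripper_width: 0.999
```

```bash
python3 -c "
from plan import *
show();plan([(.4325,-.336,.235),(.4325,-.336,.127)],.03)
show()"
```

```text
t 3.95 p [ 0.4292 -0.3426  0.2353] w 0.999 F [ 1.46 -0.49 -0.45] jawaz -107.4 x [ 0.01   0.001 -1.   ] j [-21.8  14.5 -10.6  -0.3 -64.4  94.6]
1 x [0.0003, -0.0073, -0.0012]
4 x [0.027, 0.0001, 0.0003]
t 3.95 p [ 0.4292 -0.3426  0.2353] w 0.999 F [ 1.46 -0.49 -0.45] jawaz -107.4 x [ 0.01   0.001 -1.   ] j [-21.8  14.5 -10.6  -0.3 -64.4  94.6]
```

>>> apply_moves --pt "0 -0.0073 -0.001" --pt "0.027 0 0" --pt "0.027 0 0" --pt "0.027 0 0" --pt "0 0 0" --twist '[0,0,0,0,0]' --claw '[1,1,1,1,1]'

```text
time_s: 4.45
tcp_pos: [0.4371, -0.3325, 0.1553]
ee_rot: [[0.018, -0.293, -0.956], [-0.002, -0.956, 0.293], [-1.0, -0.003, -0.017]]
wrist_force: [-1.1, 0.3, -0.4]
gripper_width: 1.002
```

```bash
python3 -c "
from plan import *
show();plan([(.4325,-.336,.127)],.03);T=cap('scene');crop(T,180,265,60,50,'s2')
show()"
```

```text
t 4.45 p [ 0.4371 -0.3325  0.1553] w 1.002 F [-1.05  0.32 -0.4 ] jawaz -107.05 x [ 0.018 -0.002 -1.   ] j [-20.5  18.6 -17.4  -0.3 -53.   93.6]
1 x [0.0282, 0.0048, 0.0038]
t 4.5 p [ 0.4385 -0.3333  0.1576] w 1.001 F [ 0.76 -0.62  0.37] jawaz -107.0 x [ 0.021 -0.005 -1.   ] j [-20.5  18.5 -17.2  -0.2 -53.1  93.6]
```

View pics/s2.png

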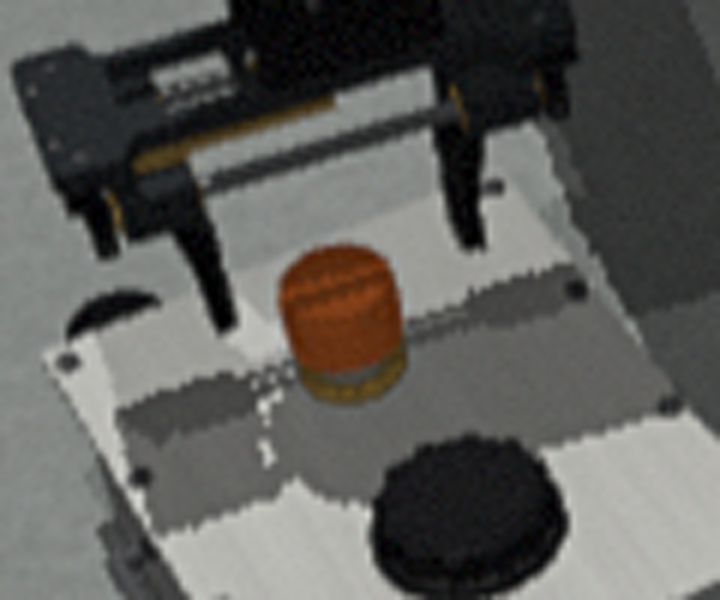

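>>> apply_moves --pt "0.0305 0.0045 0.005" --pt "0 0 0" --twist '[0,0]' --claw '[1,1]'

```text
time_s: 4.7
tcp_pos: [0.436, -0.3368, 0.1301]
ee_rot: [[0.027, -0.29, -0.957], [-0.008, -0.957, 0.29], [-1.0, -0.0, -0.028]]
wrist_force: [-1.0, 0.2, -0.4]
gripper_width: 1.004
```

```bash
python3 -c "
from plan import *
show();plan([(.4325,-.336,.127)],.03)"
```

```text
t 4.7 p [ 0.436  -0.3368  0.1301] w 1.004 F [-1.03  0.17 -0.41] jawaz -106.84 x [ 0.027 -0.008 -1.   ] j [-20.9  20.1 -19.4  -0.2 -48.9  94.1]
1 x [0.003, 0.0003, 0.0037]
```

>>> apply_moves --pt "0.004 0 0.004" --pt "0 0 0" --pt "0 0 0" --pt "0 0 0" --pt "0 0 0" --pt "0 0 0" --pt "0 0 0" --pt "0 0 0" --twist '[0,0,0,0,0,0,0,0]' --claw '[1,0,0,0,0,0,0,0]'

```text
time_s: 5.5
tcp_pos: [0.4375, -0.3376, 0.1346]
ee_rot: [[0.041, -0.287, -0.957], [-0.016, -0.958, 0.287], [-0.999, 0.004, -0.043]]
wrist_force: [0.5, 0.1, -0.6]
gripper_width: 0.49
```

```bash
python3 -c "
from plan import *
show();plan([(.4325,-.336,.127)],.03)"
```

```text
t 5.5 p [ 0.4375 -0.3376  0.1346] w 0.49 F [ 0.52  0.1  -0.62] jawaz -106.68 x [ 0.041 -0.016 -0.999] j [-20.8  19.5 -19.6   0.  -48.4  94.1]
1 x [0.0074, -0.0001, 0.0056]
```

```bash
python3 -c "
from plan import *
p,R,s=st()
plan([p+[0,0,.06],(.475,-.06,.175),(.475,-.06,.03)],.03)"
```

```text
2 x [-0.03, 0.0001, -0.0013]
10 x [0.0017, -0.0277, 0.0045]
5 x [0.029, -0.0001, 0.0013]
```

>>> apply_moves --pt "-0.03 0 -0.0013" --pt "-0.03 0 -0.0013" --pt "0 0 0" --twist '[0,0,0]' --claw '[0,0,0]'

```text
time_s: 5.8
tcp_pos: [0.4376, -0.3374, 0.1951]
ee_rot: [[0.038, -0.287, -0.957], [-0.015, -0.958, 0.287], [-0.999, 0.004, -0.041]]
wrist_force: [0.9, 0.0, 0.7]
gripper_width: 0.49
```

```bash
python3 -c "
from plan import *
show()
T=cap('scene');crop(T,180,265,60,50,'s3')
p,R,s=st()
plan([(.475,-.06,p[2]),(.475,-.06,.03)],.04)"
```

```text
t 5.8 p [ 0.4376 -0.3374  0.1951] w 0.49 F [0.92 0.03 0.73] jawaz -106.69 x [ 0.038 -0.015 -0.999] j [-20.8  15.9 -15.    0.  -56.7  94.1]
7 x [-0.0003, -0.0394, 0.0061]
5 x [0.0326, -0.0001, 0.0012]
```

View pics/s3.png

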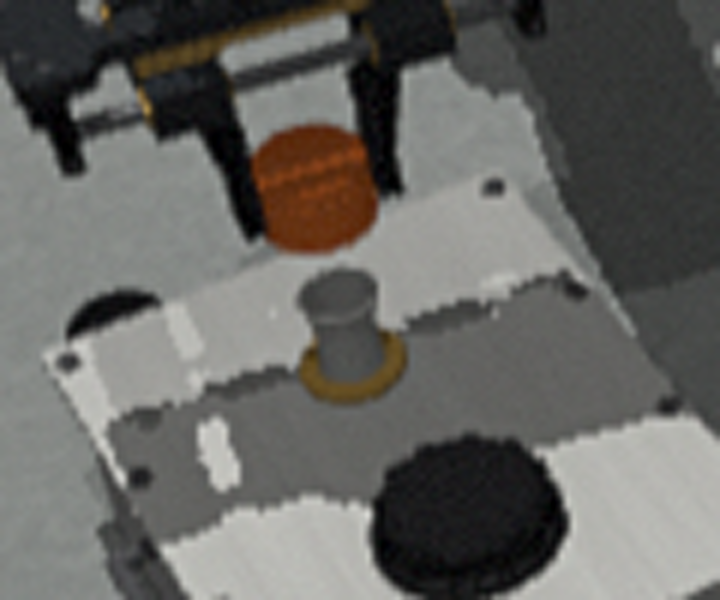

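Cap is lifted and the tube is bare. Now to the mat.

>>> apply_moves --pt "0 -0.0394 0.006" --pt "0 -0.0394 0.006" --pt "0 -0.0394 0.006" --pt "0 -0.0394 0.006" --pt "0 -0.0394 0.006" --pt "0 -0.0394 0.006" --pt "0 -0.0394 0.006" --pt "0.03 0 0.001" --pt "0.03 0 0.001" --pt "0.03 0 0.001" --pt "0 0 0" --twist '[0,0,0,0,0,0,0,0,0,0,0]' --claw '[0,0,0,0,0,0,0,0,0,0,0]'

```text
time_s: 6.95
tcp_pos: [0.4701, -0.0493, 0.0872]
ee_rot: [[0.018, -0.291, -0.957], [-0.01, -0.957, 0.291], [-1.0, 0.005, -0.02]]
wrist_force: [-0.4, -0.3, -0.6]
gripper_width: 0.486
```

```bash
python3 -c "
from plan import *
show()
p,R,s=st()
plan([(p[0],p[1],.04)],.04)
show()
T=cap('scene','s4')"
```

```text
t 6.95 p [ 0.4701 -0.0493  0.0872] w 0.486 F [-0.41 -0.32 -0.63] jawaz -106.92 x [ 0.018 -0.01  -1.   ] j [ 14.3  17.  -33.    1.3 -39.1  57.7]
2 x [0.0236, -0.0001, 0.0005]
t 6.95 p [ 0.4701 -0.0493  0.0872] w 0.486 F [-0.41 -0.32 -0.63] jawaz -106.92 x [ 0.018 -0.01  -1.   ] j [ 14.3  17.  -33.    1.3 -39.1  57.7]
```

View pics/s4.png

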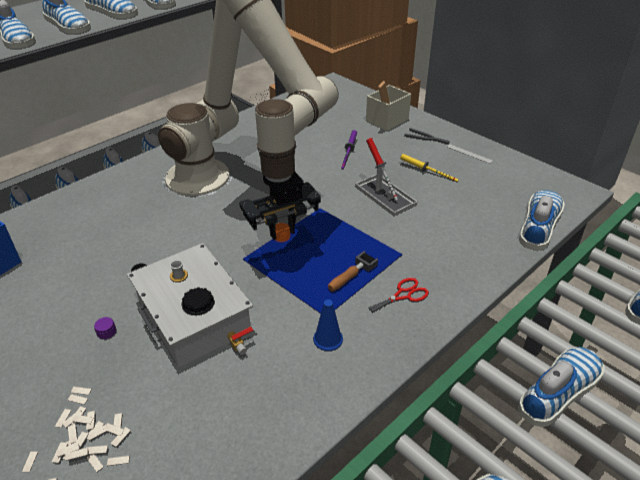

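>>> apply_moves --pt "0.022 0 0" --pt "0.02 0 0" --pt "0 0 0" --twist '[0,0,0]' --claw '[0,0,0]'

```text
time_s: 7.3
tcp_pos: [0.4762, -0.0495, 0.0497]
ee_rot: [[0.029, -0.29, -0.957], [-0.01, -0.957, 0.289], [-1.0, 0.001, -0.031]]
wrist_force: [-0.6, -0.6, -0.0]
gripper_width: 0.488
```

>>> apply_moves --pt "0.009 0 0" --pt "0.006 0 0" --pt "0.004 0 0" --twist '[0,0,0]' --claw '[0,0,0]'

```text
time_s: 7.6
tcp_pos: [0.48, -0.0495, 0.0336]
ee_rot: [[0.037, -0.289, -0.956], [-0.008, -0.957, 0.289], [-0.999, -0.003, -0.038]]
wrist_force: [-0.3, -0.8, -0.1]
gripper_width: 0.49
```

>>> apply_moves --pt "0.002 0 0" --twist '[0]' --claw '[0]'

```text
time_s: 7.7
tcp_pos: [0.48, -0.0496, 0.0323]
ee_rot: [[0.037, -0.289, -0.957], [-0.009, -0.957, 0.289], [-0.999, -0.002, -0.038]]
wrist_force: [-6.1, 5.0, 19.8]
gripper_width: 0.481
```

```bash
python3 -c "
from plan import *
show()
T=cap('scene');crop(T,285,235,50,40,'s5',8)
show()"
```

```text
t 7.7 p [ 0.48   -0.0496  0.0323] w 0.481 F [-6.07  4.99 19.83] jawaz -106.82 x [ 0.037 -0.009 -0.999] j [ 14.1  22.8 -35.7   2.  -29.6  57.4]
t 7.75 p [ 0.48   -0.0495  0.0325] w 0.487 F [-2.28  1.1   5.98] jawaz -106.8 x [ 0.037 -0.009 -0.999] j [ 14.1  22.8 -35.7   2.  -29.6  57.4]
```

View pics/s5.png

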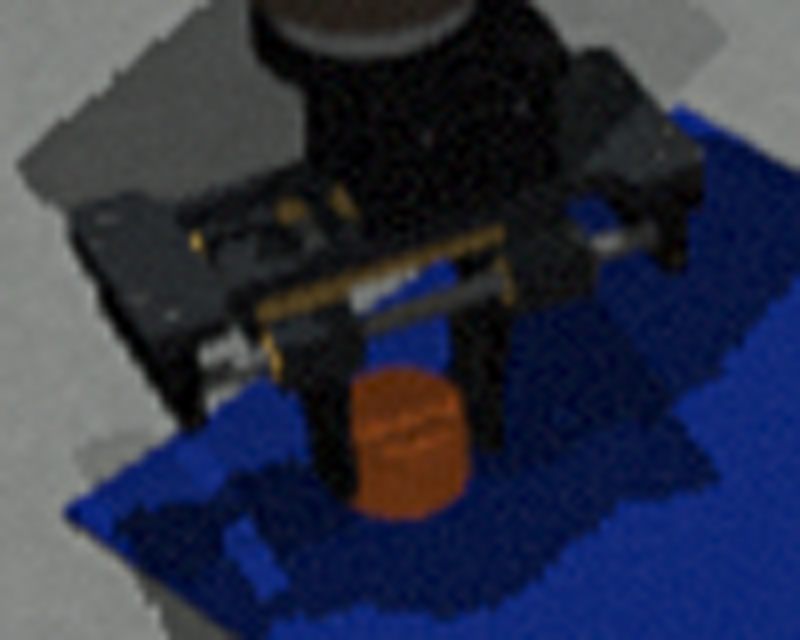

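The force rose to 20 N and the cap sits on the mat. Release and retreat.

>>> apply_moves --pt "0 0 0" --pt "0 0 0" --pt "0 0 0" --pt "0 0 0" --pt "0 0 0" --pt "-0.03 0 0" --pt "-0.045 0 0" --pt "-0.045 0 0" --pt "-0.045 0 0" --twist '[0,0,0,0,0,0,0,0,0]' --claw '[1,1,1,1,1,1,1,1,1]'

```text
time_s: 8.65
tcp_pos: [0.4701, -0.0489, 0.1967]
ee_rot: [[0.02, -0.29, -0.957], [-0.012, -0.957, 0.29], [-1.0, 0.006, -0.023]]
wrist_force: [0.9, 2.1, -0.7]
gripper_width: 0.996
```

```bash
python3 - <<'E'
from plan import *
from fit import *
show()
S=cap('scene','s6');crop(S,285,235,50,40,'s6c',8)
T=cap('top','t6');crop(T,436,250,40,30,'t6c',8)
show()
E
```

```text
t 8.65 p [ 0.4701 -0.0489  0.1967] w 0.996 F [ 0.94  2.12 -0.73] jawaz -106.86 x [ 0.02  -0.012 -1.   ] j [ 14.4   8.6 -24.9   1.2 -55.6  58. ]
t 8.75 p [ 0.4748 -0.0483  0.2019] w 0.997 F [ 1.29  0.63 -0.03] jawaz -106.78 x [ 0.036 -0.01  -0.999] j [ 14.4   8.3 -24.5   1.3 -55.4  58. ]
```

View pics/s6c.png

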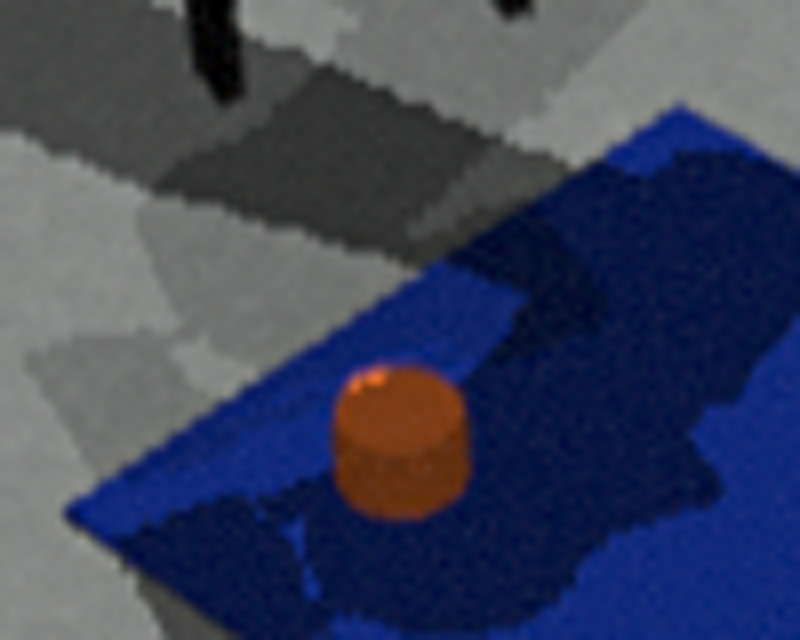

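View pics/t6c.png

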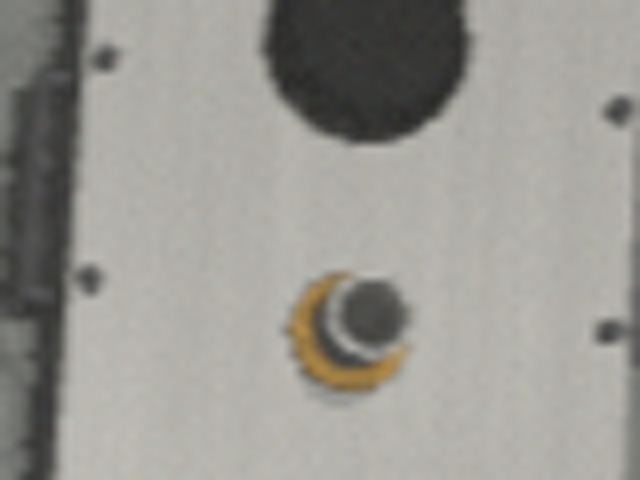

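Cap stands upright on the mat. The tube mouth shows at top (441.9,258.7) and scene (175.8,264).

```bash
python3 - <<'E'
from plan import *
S=cap('scene');crop(S,178,268,24,24,'s7c',14)
T=cap('top')
print(onz(T,(441.9,258.8),.130),onz(S,(175.8,264),.13),tri([S,T],[(175.8,264),(441.9,258.8)]))
show()
plan([(.40,.355,.215)])
E
```

```text
[ 0.43116172 -0.33488587  0.13      ] [ 0.43188574 -0.33610338  0.13      ] [ 0.43114949 -0.3353975   0.12908765]
t 8.85 p [ 0.4711 -0.0486  0.1963] w 1.0 F [-0.59  0.62 -1.28] jawaz -106.87 x [ 0.024 -0.011 -1.   ] j [ 14.4   8.6 -24.9   1.1 -55.3  58. ]
10 x [-0.0025, -0.0365, 0.0185]
```

View pics/s7c.png

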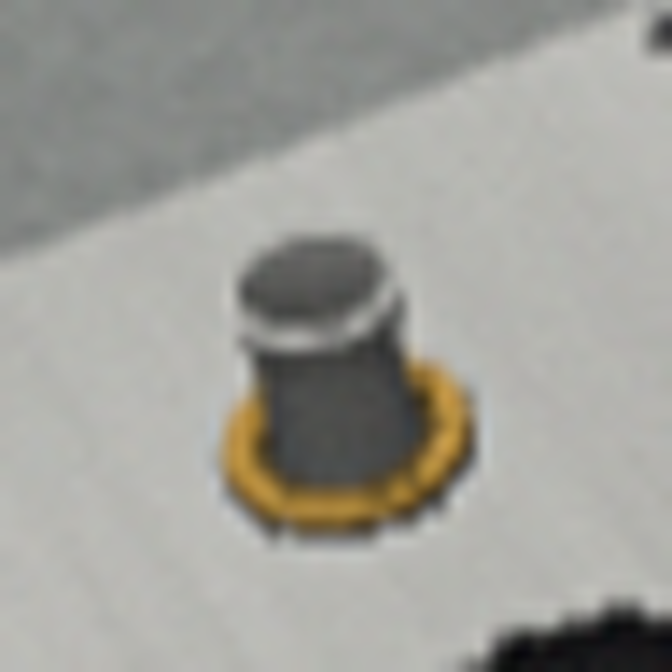

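```bash
python3 - <<'E'
from plan import *
plan([(.424,.351,.205)])
E
```

```text
9 x [-0.0016, -0.041, 0.0179]
```

>>> apply_moves --pt "-0.0016 -0.041 0.0179" --pt "-0.0016 -0.041 0.0179" --pt "-0.0016 -0.041 0.0179" --pt "-0.0016 -0.041 0.0179" --pt "-0.0016 -0.041 0.0179" --pt "-0.0016 -0.041 0.0179" --pt "-0.0016 -0.041 0.0179" --pt "-0.0016 -0.041 0.0179" --pt "-0.0016 -0.041 0.0179" --pt "0 0 0" --pt "0 0 0" --pt "0 0 0" --twist '[0,0,0,0,0,0,0,0,0,-4.7,-4.6,0]' --claw '[1,1,1,1,1,1,1,1,1,1,1,1]'

```text
time_s: 10.05
tcp_pos: [0.414, 0.3603, 0.1785]
ee_rot: [[-0.01, -0.133, -0.991], [-0.041, -0.99, 0.133], [-0.999, 0.042, 0.004]]
wrist_force: [0.3, 0.1, -0.5]
gripper_width: 1.0
```

```bash
python3 - <<'E'
from plan import *
from fit import *
show()
plan([(.424,.351,.205),(.424,.351,.122)],.03)
# stage: cap refit
S=cap('scene','s8');T=cap('top')
HS=hsv(S);HT=hsv(T)
m=comps(orange(HS),(265,210,310,260));b=fitcap([(S,B(m))],[.48,-.05],.006);print(b.x,b.fun)
E
```

```text
t 10.05 p [0.414  0.3603 0.1785] w 1.0 F [ 0.3   0.07 -0.55] jawaz -97.65 x [-0.01  -0.041 -0.999] j [ 58.4  18.5 -14.2   0.9 -59.6  23.5]
1 x [-0.0262, 0.009, -0.011]
3 x [0.0276, -0.0012, -0.0001]
[ 0.47133997 -0.04642681] 18.35801499707391
```

View pics/s8.png

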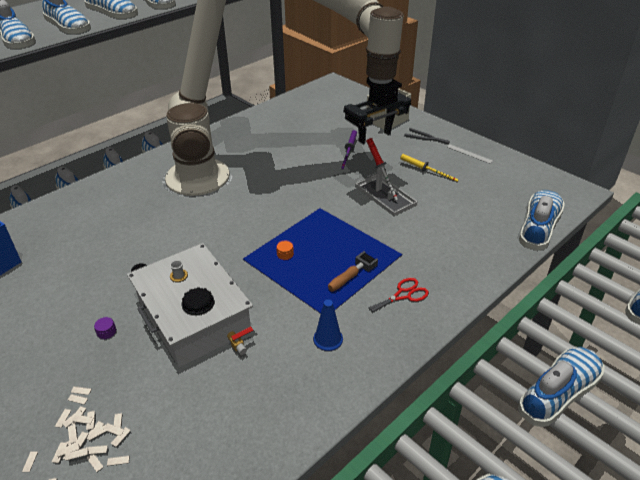

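>>> apply_moves --pt "0 0.009 -0.011" --pt "0 0 0" --twist '[0,0]' --claw '[1,1]'

```text
time_s: 10.35
tcp_pos: [0.4242, 0.3475, 0.1782]
ee_rot: [[-0.011, -0.138, -0.99], [-0.043, -0.989, 0.138], [-0.999, 0.044, 0.005]]
wrist_force: [-0.2, -0.1, -0.9]
gripper_width: 1.002
```

```bash
python3 - <<'E'
from plan import *
show()
plan([(.424,.351,.122)],.03)
E
```

```text
t 10.35 p [0.4242 0.3475 0.1782] w 1.002 F [-0.18 -0.05 -0.87] jawaz -97.95 x [-0.011 -0.043 -0.999] j [ 56.7  18.5 -14.2   1.  -59.6  24.8]
2 x [0.028, -0.003, 0.0002]
```

>>> apply_moves --pt "0.028 -0.003 0" --pt "0.02 -0.003 0" --pt "0 0 0" --twist '[0,0,0]' --claw '[1,1,1]'

```text
time_s: 10.65
tcp_pos: [0.4264, 0.3498, 0.13]
ee_rot: [[-0.009, -0.144, -0.989], [-0.04, -0.989, 0.145], [-0.999, 0.041, 0.003]]
wrist_force: [-1.0, -0.1, 0.6]
gripper_width: 1.0
```

```bash
python3 - <<'E'
from plan import *
show()
plan([(.424,.351,.122)],.03)
S=cap('scene');crop(S,380,155,36,50,'s9c',8);T=cap('top');crop(T,195,270,36,36,'t9c',8)
show()
E
```

```text
t 10.65 p [0.4264 0.3498 0.13  ] w 1.0 F [-1.01 -0.05  0.62] jawaz -98.3 x [-0.009 -0.04  -0.999] j [ 56.7  21.6 -17.4   1.  -53.2  24.4]
1 x [0.008, -0.0012, 0.0025]
t 10.75 p [0.4273 0.351  0.1324] w 1.003 F [1.05 0.47 0.66] jawaz -98.25 x [-0.006 -0.037 -0.999] j [ 56.7  21.5 -17.2   1.1 -53.2  24.4]
```

View pics/s9c.png

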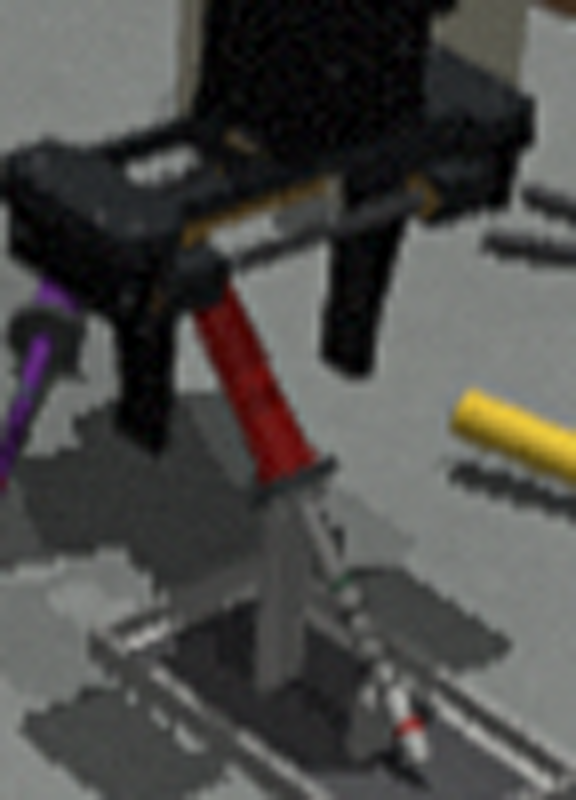

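View pics/t9c.png

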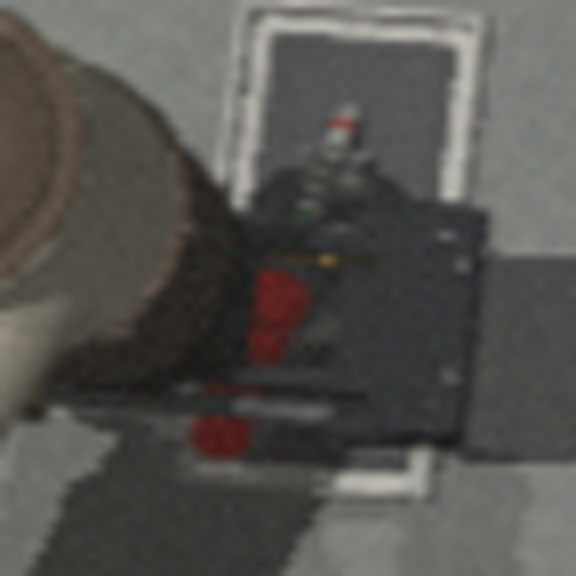

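Handle lies between the fingers. Lower the last 9 mm and close.

>>> apply_moves --pt "0.012 0 0.003" --pt "0 0 0" --pt "0 0 0" --pt "0 0 0" --pt "0 0 0" --pt "0 0 0" --pt "0 0 0" --pt "0 0 0" --pt "0 0 0" --twist '[0,0,0,0,0,0,0,0,0]' --claw '[1,0,0,0,0,0,0,0,0]'

```text
time_s: 11.65
tcp_pos: [0.4256, 0.3526, 0.1238]
ee_rot: [[-0.001, -0.144, -0.99], [-0.03, -0.989, 0.144], [-1.0, 0.03, -0.004]]
wrist_force: [0.5, 0.1, -1.2]
gripper_width: 0.358
```

```bash
python3 - <<'E'
from plan import *
show()
S=cap('scene');crop(S,380,155,36,50,'s10c',8)
E
```

```text
t 11.65 p [0.4256 0.3526 0.1238] w 0.358 F [ 0.5   0.12 -1.23] jawaz -98.26 x [-0.001 -0.03  -1.   ] j [ 57.   21.8 -18.2   1.2 -51.5  24. ]
```

View pics/s10c.png

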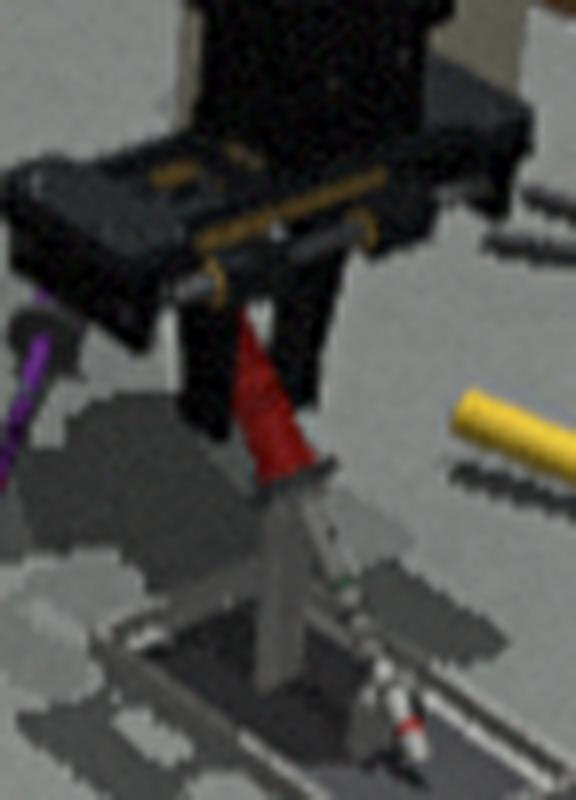

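Still closing (31 mm). A few more rows, then lift.

>>> apply_moves --pt "0 0 0" --pt "0 0 0" --pt "0 0 0" --pt "0 0 0" --twist '[0,0,0,0]' --claw '[0,0,0,0]'

```text
time_s: 12.1
tcp_pos: [0.4258, 0.3535, 0.124]
ee_rot: [[0.0, -0.143, -0.99], [-0.029, -0.989, 0.143], [-1.0, 0.028, -0.004]]
wrist_force: [-0.7, 1.1, 0.1]
gripper_width: 0.218
```

```bash
python3 - <<'E'
from plan import *
show()
S=cap('scene');crop(S,380,155,36,50,'s10c',8)
E
```

```text
t 12.1 p [0.4258 0.3535 0.124 ] w 0.218 F [-0.68  1.07  0.11] jawaz -98.23 x [ 0.    -0.029 -1.   ] j [ 57.   21.8 -18.1   1.2 -51.4  24.1]
```

>>> apply_moves --pt "0 0 0" --pt "-0.01 0 0" --pt "-0.02 0 0" --pt "-0.02 0 0" --pt "-0.02 0 0" --pt "-0.02 0 0" --twist '[0,0,0,0,0,0]' --claw '[0,0,0,0,0,0]'

```text
time_s: 12.75
tcp_pos: [0.4236, 0.3527, 0.2145]
ee_rot: [[-0.008, -0.145, -0.989], [-0.039, -0.989, 0.145], [-0.999, 0.04, 0.003]]
wrist_force: [0.5, 0.2, -1.0]
gripper_width: 0.219
```

```bash
python3 - <<'E'
from plan import *
show()
S=cap('scene','s11');crop(S,380,155,36,50,'s11c',8)
E
```

```text
t 12.75 p [0.4236 0.3527 0.2145] w 0.219 F [ 0.5   0.17 -0.98] jawaz -98.35 x [-0.008 -0.039 -0.999] j [ 57.1  16.8 -11.1   0.9 -64.3  24.1]
```

View pics/s11c.png

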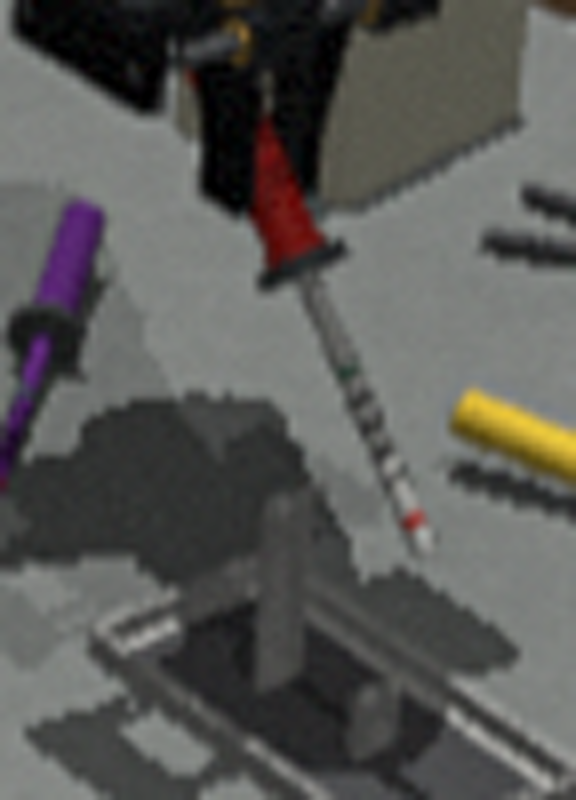

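Held at 45°. I can't tilt the tool, so I'll pivot the stick in the pads, using the tube's flare as a stop for the tip. First I'll measure the tip in the hand.

```bash
python3 - <<'E'
from plan import *
from fit import *
S=cap('scene');T=cap('top','t12');show()
crop(S,390,160,30,30,'a',10);crop(T,205,240,30,30,'b',10)
a=cv2.imread('pics/a.png');b=cv2.imread('pics/b.png');cv2.imwrite('pics/ab12.png',cv2.resize(np.hstack([a,b]),(800,400)))
E
```

```text
t 12.9 p [0.4242 0.3536 0.2149] w 0.221 F [-0.54 -0.62 -1.21] jawaz -98.34 x [-0.006 -0.036 -0.999] j [ 57.1  16.7 -11.    0.9 -64.1  24.1]
```

View pics/ab12.png

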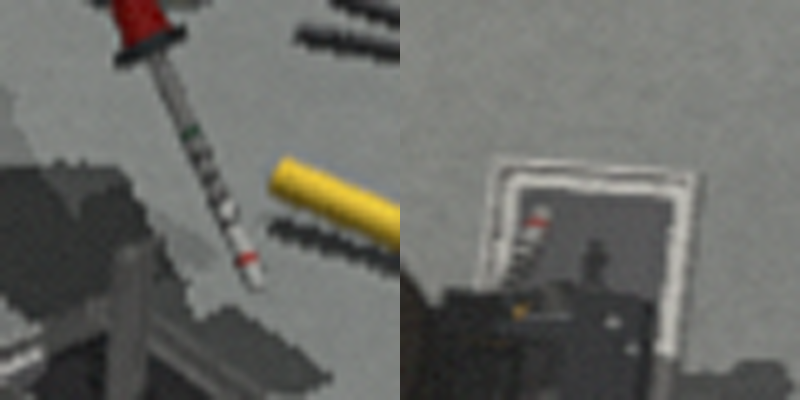

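```bash
python3 - <<'E'
from plan import *
S=cap('scene');T=cap('top')
tip=tri([S,T],[(397.9,172.3),(195.7,241.2)]);p,R,s=st();print(tip,p)
print("proj err",proj(S,tip),proj(T,tip))
d=R.T@(tip-p);print("tip in tool",d,np.linalg.norm(d),"elev",np.degrees(np.arctan2(p[2]-tip[2],np.hypot(*(p-tip)[:2]))),"az",np.degrees(np.arctan2(*(tip-p)[1::-1])))
E
```

```text
[0.52775357 0.33613678 0.11125551] [0.42329342 0.35257028 0.21262209]
proj err [[398.1827516  172.22190295]] [[195.93382625 241.3858257 ]]
tip in tool [ 0.10096715 -0.00303815 -0.10608286] 0.14648265303168168 elev 43.78895533354693 az -8.940406381956217
```

```bash
python3 - <<'E'
from plan import *
show();plan([(.44,.05,.285),(.333,-.28,.285)],.045)
E
```

```text
t 13.0 p [0.4233 0.3526 0.2126] w 0.221 F [-0.03  0.31 -1.81] jawaz -98.36 x [-0.009 -0.04  -0.999] j [ 57.1  16.9 -11.2   0.9 -64.1  24.2]
7 x [-0.0086, 0.0428, -0.0086]
8 x [0.0018, 0.0427, 0.0072]
```

>>> apply_moves --pt "-0.02 0 0" --pt "-0.0086 0.0428 -0.0086" --pt "-0.0086 0.0428 -0.0086" --pt "-0.0086 0.0428 -0.0086" --pt "-0.0086 0.0428 -0.0086" --pt "-0.0086 0.0428 -0.0086" --pt "-0.0086 0.0428 -0.0086" --pt "-0.0086 0.0428 -0.0086" --pt "0.0018 0.0427 0.0072" --pt "0.0018 0.0427 0.0072" --pt "0.0018 0.0427 0.0072" --pt "0 0 0" --twist '[0,0,0,0,0,0,0,0,0,0,0,0]' --claw '[0,0,0,0,0,0,0,0,0,0,0,0]'

```text
time_s: 14.2
tcp_pos: [0.3914, -0.091, 0.2972]
ee_rot: [[-0.04, -0.142, -0.989], [-0.06, -0.988, 0.144], [-0.997, 0.065, 0.031]]
wrist_force: [0.2, 0.0, -1.6]
gripper_width: 0.221
```

```bash
python3 - <<'E'
from plan import *
show();plan([(.331,-.3196,.285)],.045);cap('scene','s13')
E
```

```text
t 14.2 p [ 0.3914 -0.091   0.2972] w 0.221 F [ 0.21  0.03 -1.59] jawaz -98.19 x [-0.04  -0.06  -0.997] j [ 12.6  -2.2 -22.2   3.  -73.1  68.2]
6 x [0.0047, 0.0389, 0.0044]
```

View pics/s13.png

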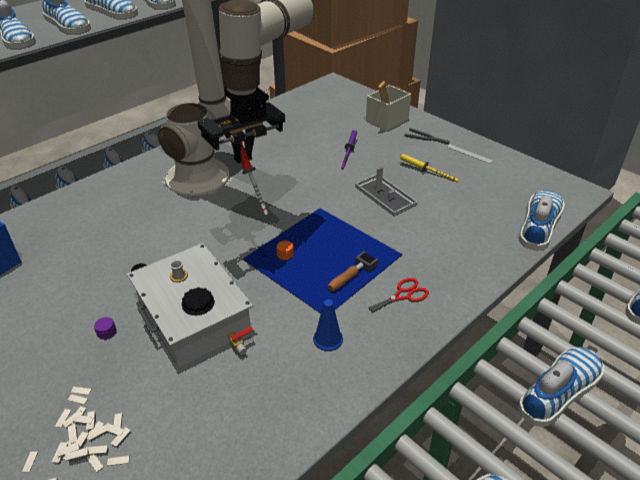

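>>> apply_moves --pt "0.0047 0.0389 0.0044" --pt "0.0047 0.0389 0.0044" --pt "0.0047 0.0389 0.0044" --pt "0.0047 0.0389 0.0044" --pt "0.0047 0.0389 0.0044" --pt "0.002 0.02 0.0044" --pt "0 0 0" --twist '[0,0,0,0,0,0,0]' --claw '[0,0,0,0,0,0,0]'

```text
time_s: 14.95
tcp_pos: [0.3362, -0.3017, 0.2793]
ee_rot: [[-0.05, -0.129, -0.99], [-0.055, -0.99, 0.131], [-0.997, 0.061, 0.042]]
wrist_force: [0.2, 0.6, -1.7]
gripper_width: 0.218
```

```bash
cat > mt.py <<'E'
from plan import *
def look(name,su,sv,tu,tv,h=30):
    S=cap('scene');T=cap('top');show()
    k=400/(2*h)
    f=lambda p,u,v:cv2.resize(p["pixels"][v-h:v+h,u-h:u+h,::-1],(400,400),interpolation=cv2.INTER_CUBIC)
    cv2.imwrite(f'pics/{name}.png',np.hstack([f(S,su,sv),f(T,tu,tv)]))
    return S,T
def un(px,u,v,h=30,right=False):
    return ((px[0]-(400 if right else 0))*2*h/400+u-h-.5,px[1]*2*h/400+v-h-.5)
E
python3 - <<'E'
from mt import *
S=cap('scene');
p,R,s=st()
tip=p+R@np.array([.101,-.003,-.106]);T=cap('top')
print(tip,proj(S,tip),proj(T,tip));show();cv2.imwrite('pics/t14.png',T["pixels"][...,::-1])
a,b=proj(S,tip)[0],proj(T,tip)[0]
look('m14',int(a[0]),int(a[1]),int(b[0]),int(b[1]))
E
```

```text
[ 0.43685603 -0.3173056   0.17388126] [[180.92399049 246.81280086]] [[438.64717935 254.16041089]]
t 15.05 p [ 0.3368 -0.3003  0.2796] w 0.219 F [-1.32  0.92 -1.6 ] jawaz -97.29 x [-0.049 -0.055 -0.997] j [-18.3   3.  -19.9   4.2 -68.8  99.4]
t 15.15 p [ 0.3372 -0.2998  0.2804] w 0.221 F [-0.41  0.69 -1.15] jawaz -97.18 x [-0.047 -0.056 -0.997] j [-18.2   2.9 -19.9   4.2 -68.8  99.4]
```

View pics/m14.png

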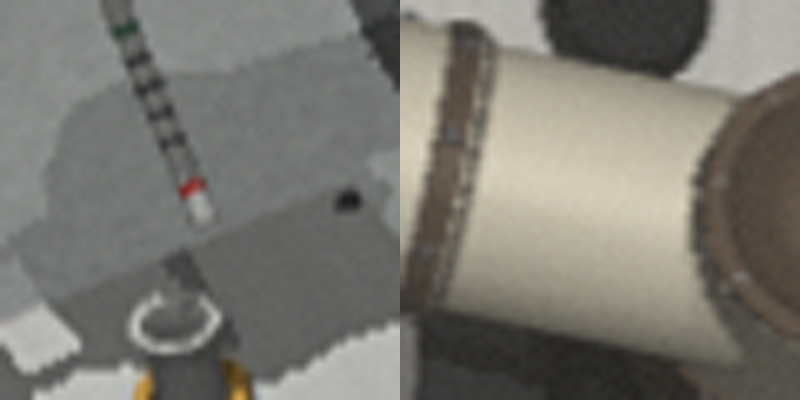

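```bash
python3 - <<'E'
from plan import *
p,R,s=st();tip=p+R@np.array([.101,-.003,-.106])
plan([p+np.array([.435,-.3355,.152])-tip],.02)
E
```

```text
2 x [0.0122, 0.0091, -0.0003]
```

>>> apply_moves --pt "0.0122 0.009 0" --pt "0.0122 0.009 0" --pt "0 0 0" --twist '[0,0,0]' --claw '[0,0,0]'

```text
time_s: 15.45
tcp_pos: [0.3362, -0.3163, 0.2574]
ee_rot: [[-0.044, -0.118, -0.992], [-0.057, -0.991, 0.12], [-0.997, 0.062, 0.037]]
wrist_force: [-0.2, 0.2, -1.4]
gripper_width: 0.217
```

```bash
cat > tl.py <<'E'
from mt import *
def tl(name,tl_=(.101,-.003,-.106),tgt=None,h=30):
    S=cap('scene');p,R,s=st();tip=p+R@np.array(tl_);a=proj(S,tip)[0];show();print("tip",tip.round(4),a.round(1))
    u,v=int(a[0]),int(a[1]);im=cv2.resize(S["pixels"][v-h:v+h,u-h:u+h,::-1],(600,600),interpolation=cv2.INTER_CUBIC)
    k=300/h
    th=np.linspace(0,2*np.pi,40)
    ring=np.c_[.4315+.012*np.cos(th),-.3355+.012*np.sin(th),.13+0*th]
    for q in proj(S,ring):cv2.circle(im,tuple(int(x) for x in ((q-[u-h,v-h]+.5)*k)),1,(0,255,0),-1)
    q=(a-[u-h,v-h]+.5)*k;cv2.circle(im,(int(q[0]),int(q[1])),4,(255,0,255),1)
    cv2.imwrite(f'pics/{name}.png',im);print("origin",u-h,v-h,"scale",k)
    if tgt is not None: plan([p+np.array(tgt)-tip],.02)
E
python3 -c "
from tl import *
tl('m15',tgt=(.435,-.3355,.152))"
```

```text
t 15.5 p [ 0.3367 -0.3163  0.2583] w 0.22 F [ 0.48  0.52 -0.74] jawaz -96.74 x [-0.043 -0.058 -0.997] j [-20.3   4.8 -21.2   4.4 -65.3 101.7]
tip [ 0.4379 -0.3319  0.1536] [177.2 256.7]
origin 147 226 scale 10.0
1 x [0.0019, 0.0039, 0.0024]
```

View pics/m15.png

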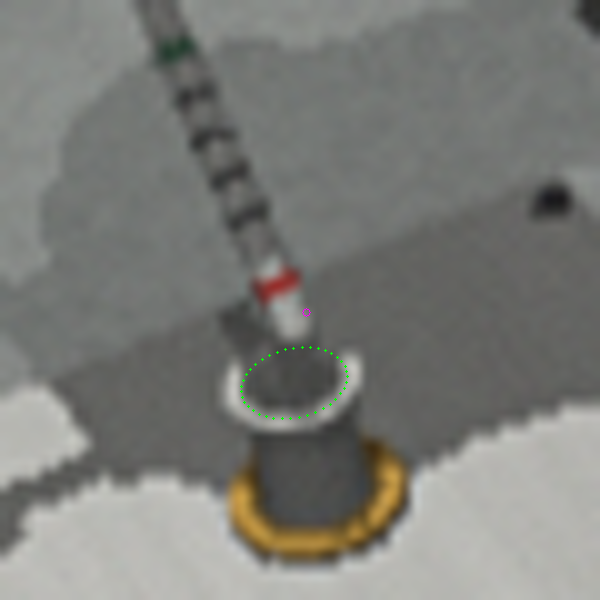

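```bash
python3 - <<'E'
from plan import *
p,R,s=st();S=cap('scene')
print(proj(S,[.4345,-.334,.1475]),(R.T@(np.array([.4345,-.334,.1475])-p)).round(4))
plan([p+np.array([.4355,-.3355,.126])-np.array([.4345,-.334,.1475])],.02)
E
```

```text
[[175.96104699 258.45829934]] [ 0.1073 -0.0009 -0.1031]
2 x [0.011, -0.0001, -0.0008]
```

>>> apply_moves --pt "0.011 0 -0.001" --pt "0.008 0 -0.001" --pt "0.003 0 0" --twist '[0,0,0]' --claw '[0,0,0]'

```text
time_s: 15.85
tcp_pos: [0.3396, -0.317, 0.2372]
ee_rot: [[-0.037, -0.115, -0.993], [-0.06, -0.991, 0.117], [-0.997, 0.064, 0.03]]
wrist_force: [-0.2, -0.0, -1.1]
gripper_width: 0.221
```

```bash
python3 -c "
from tl import *
tl('m16',(.1073,-.0009,-.1031),tgt=(.435,-.3355,.125))"
```

```text
t 15.9 p [ 0.3394 -0.3169  0.2368] w 0.221 F [-1.32 -0.09 -1.12] jawaz -96.61 x [-0.038 -0.06  -0.997] j [-20.3   5.9 -23.2   4.5 -61.9 101.5]
tip [ 0.4377 -0.3345  0.1265] [178.1 266. ]
origin 148 236 scale 10.0
1 x [0.0017, 0.0012, 0.0025]
```

View pics/m16.png

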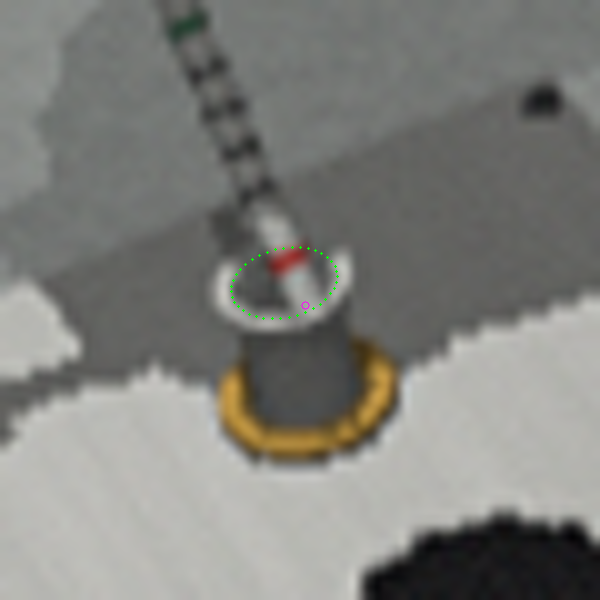

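Tip is inside the flare. Now I'll arc the hand over it, so the far wall rights the stick.

>>> apply_moves --pt "-0.004 0 -0.01" --pt "-0.007 0 -0.011" --pt "-0.005 0 -0.01" --twist '[0,0,0]' --claw '[0,0,0]'

```text
time_s: 16.2
tcp_pos: [0.362, -0.3182, 0.2523]
ee_rot: [[-0.064, -0.115, -0.991], [-0.055, -0.991, 0.119], [-0.996, 0.062, 0.057]]
wrist_force: [-5.9, 2.3, 3.8]
gripper_width: 0.22
```

```bash
python3 -c "
from tl import *
tl('m17',(.1073,-.0009,-.1031),h=40)"
```

```text
t 16.25 p [ 0.3636 -0.3187  0.2531] w 0.219 F [-4.62  1.85  5.45] jawaz -96.59 x [-0.062 -0.056 -0.996] j [-19.3   7.8 -18.6   4.6 -66.  100.6]
tip [ 0.4592 -0.336   0.1405] [181.8 266.5]
origin 141 226 scale 7.5
```

View pics/m17.png

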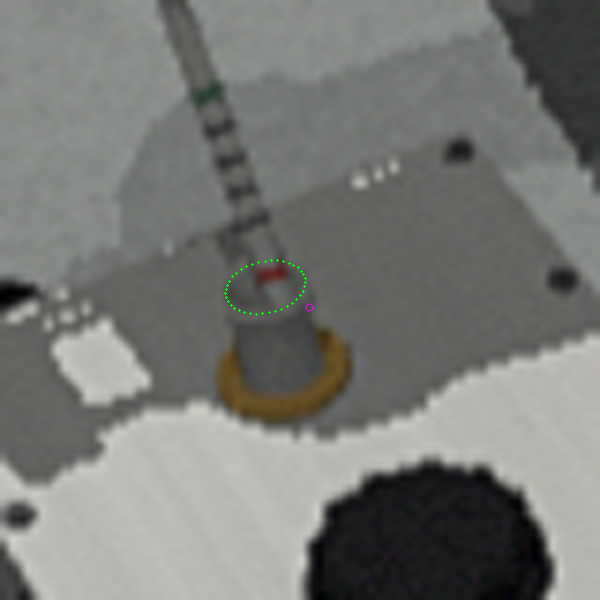

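Pivoting works: the tip is held in the flare at about 7 N. Continue.

>>> apply_moves --pt "-0.006 0 -0.012" --pt "-0.004 0 -0.012" --pt "-0.003 0 -0.012" --twist '[0,0,0]' --claw '[0,0,0]'

```text
time_s: 16.55
tcp_pos: [0.3966, -0.3219, 0.2666]
ee_rot: [[-0.074, -0.115, -0.991], [-0.055, -0.991, 0.119], [-0.996, 0.063, 0.068]]
wrist_force: [-2.6, 0.6, 2.6]
gripper_width: 0.222
```

```bash
python3 -c "
from tl import *
tl('m18',(.1073,-.0009,-.1031),h=50)"
```

```text
t 16.6 p [ 0.399  -0.3225  0.2668] w 0.22 F [-1.23  0.29  4.06] jawaz -96.57 x [-0.072 -0.056 -0.996] j [-18.2  10.5 -13.2   4.6 -69.2  99.8]
tip [ 0.4935 -0.3398  0.1532] [188.1 270.7]
origin 138 220 scale 6.0
```

View pics/m18.png

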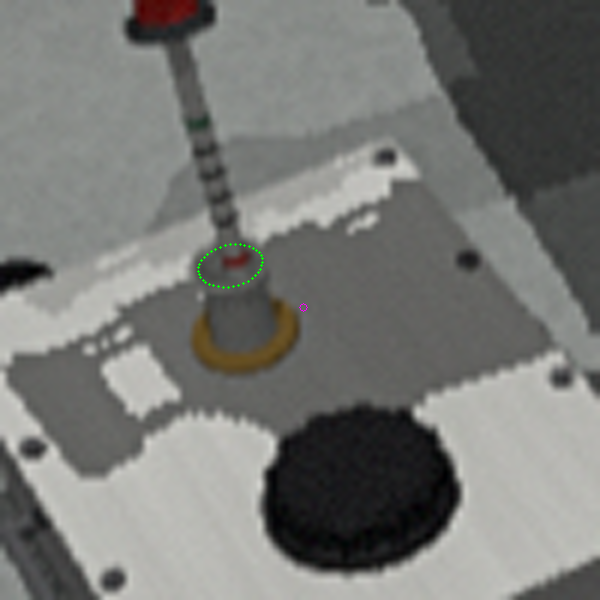

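>>> apply_moves --pt "-0.003 0.002 -0.009" --pt "-0.002 0.002 -0.009" --pt "-0.001 0.001 -0.005" --twist '[-5,-7,-7]' --claw '[0,0,0]'

```text
time_s: 16.9
tcp_pos: [0.4232, -0.3299, 0.272]
ee_rot: [[-0.074, 0.226, -0.971], [-0.06, -0.973, -0.222], [-0.995, 0.042, 0.085]]
wrist_force: [-2.5, -3.0, 0.9]
gripper_width: 0.223
```

```bash
python3 -c "
from tl import *
tl('m19',(.1073,-.0009,-.1031),h=50)"
```

```text
t 16.95 p [ 0.4239 -0.3301  0.272 ] w 0.223 F [-3.07 -2.26  1.82] jawaz -76.72 x [-0.073 -0.06  -0.995] j [-18.   12.8  -9.6   4.9 -70.6 119.5]
tip [ 0.5158 -0.3124  0.1563] [204.  268.7]
origin 154 218 scale 6.0
```

View pics/m19.png

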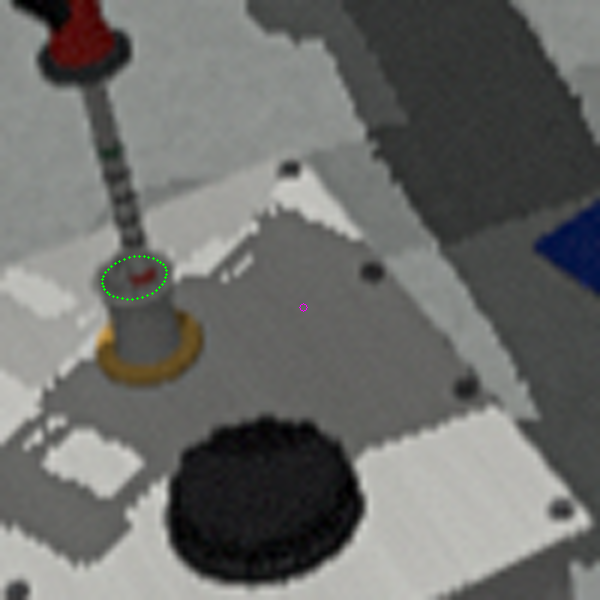

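>>> apply_moves --pt "0.001 0.004 -0.004" --pt "0.001 0.003 -0.004" --pt "0.004 0 0" --twist '[-3,0,0]' --claw '[0,0,0]'

```text
time_s: 17.25
tcp_pos: [0.4309, -0.3344, 0.2655]
ee_rot: [[-0.081, 0.275, -0.958], [-0.057, -0.961, -0.271], [-0.995, 0.033, 0.093]]
wrist_force: [-2.3, 1.4, 0.9]
gripper_width: 0.222
```

```bash
cat > ov.py <<'E'
from mt import *
from fit import *
# fit tip z-depth,xy and direction from scene view of collar/handle given rod red handle: overlay hypotheses
def ov(name,tip,g,h=50,c=None):
    S=cap('scene');tip=np.array(tip);g=np.array(g);d=(g-tip)/np.linalg.norm(g-tip)
    a=proj(S,c if c is not None else tip+.07*d)[0];u,v=int(a[0]),int(a[1]);im=cv2.resize(S["pixels"][v-h:v+h,u-h:u+h,::-1],(600,600),interpolation=cv2.INTER_CUBIC);k=300/h
    for q,P in (((0,255,0),cyl(tip,tip+.11*d,.0045)),((0,255,255),cyl(tip+.110*d,tip+.116*d,.017))):
        hu=cv2.convexHull(proj(S,P).astype(np.float32))[:,0];hu=((hu-[u-h,v-h]+.5)*k).astype(int);cv2.polylines(im,[hu],True,q,1)
    cv2.imwrite(f'pics/{name}.png',im);print("lean deg",np.degrees(np.arccos(d[2])),"dir",d.round(3))
E
python3 -c "
from ov import *
show();p,R,s=st();ov('m20',(.4325,-.3355,.122),p-.005*R[:,0])"
```

```text
t 17.25 p [ 0.4309 -0.3344  0.2655] w 0.222 F [-2.32  1.42  0.89] jawaz -74.04 x [-0.081 -0.057 -0.995] j [-18.3  14.1  -8.9   4.8 -70.5 122.4]
lean deg 0.7170447707824733 dir [-0.008  0.009  1.   ]
```

View pics/m20.png

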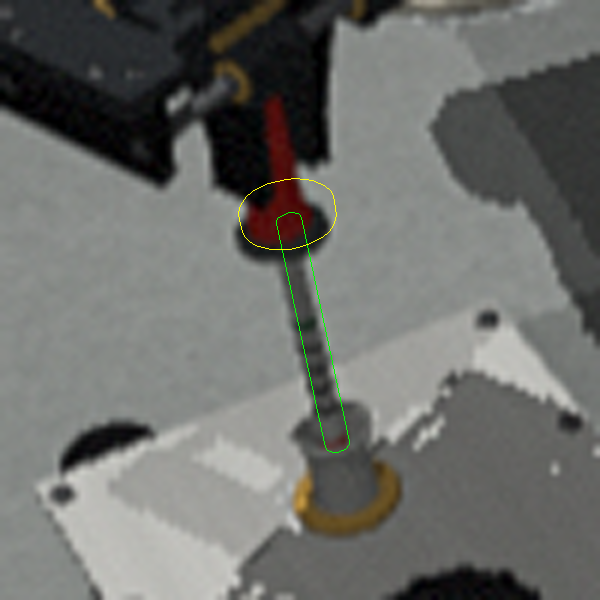

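Stick is now near vertical over the bore. Ease it down in short steps.

>>> apply_moves --pt "0.012 -0.0004 -0.0011" --pt "0.012 -0.0004 -0.0011" --pt "0.012 -0.0004 -0.0011" --twist '[0,0,0]' --claw '[0,0,0]'

```text
time_s: 17.6
tcp_pos: [0.4304, -0.3338, 0.2252]
ee_rot: [[-0.079, 0.272, -0.959], [-0.056, -0.962, -0.268], [-0.995, 0.032, 0.091]]
wrist_force: [-2.5, 0.9, 0.2]
gripper_width: 0.222
```

```bash
python3 -c "
from ov import *
show();p,R,s=st();ov('m21',(.4325,-.3355,p[2]-.15),p-.005*R[:,0])"
```

```text
t 17.6 p [ 0.4304 -0.3338  0.2252] w 0.222 F [-2.51  0.86  0.17] jawaz -74.23 x [-0.079 -0.056 -0.995] j [-18.3  15.7 -12.7   4.9 -65.  121.7]
lean deg 0.9750370478715253 dir [-0.011  0.013  1.   ]
```

View pics/m21.png

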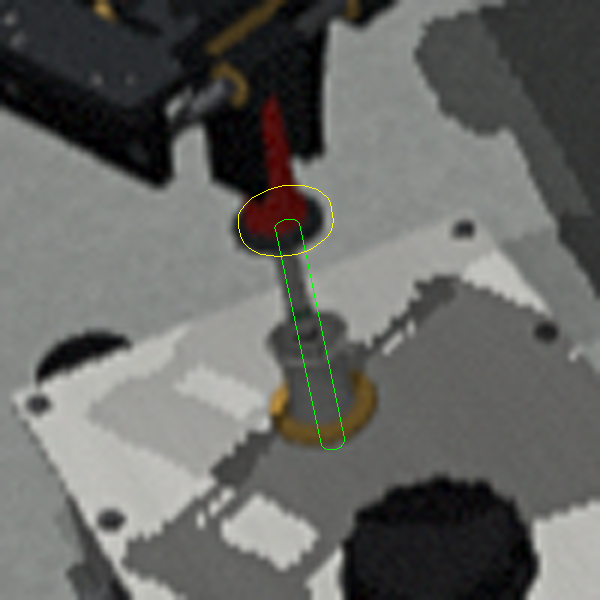

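>>> apply_moves --pt "0.012 -0.0004 -0.0016" --pt "0.012 -0.0004 -0.0016" --pt "0.012 -0.0004 -0.0011" --pt "0.008 0 -0.0005" --twist '[0,0,0,0]' --claw '[0,0,0,0]'

```text
time_s: 18.05
tcp_pos: [0.4306, -0.3328, 0.1739]
ee_rot: [[-0.081, 0.269, -0.96], [-0.053, -0.963, -0.266], [-0.995, 0.03, 0.092]]
wrist_force: [-0.8, 2.8, 6.5]
gripper_width: 0.221
```

```bash
python3 -c "
from ov import *
show();p,R,s=st();ov('m22',(.4315,-.3355,p[2]-.142),p-.005*R[:,0])"
```

```text
t 18.05 p [ 0.4306 -0.3328  0.1739] w 0.221 F [-0.76  2.76  6.46] jawaz -74.38 x [-0.081 -0.053 -0.995] j [-18.2  18.4 -16.9   5.1 -58.3 121. ]
lean deg 1.1893181174935035 dir [-0.003  0.02   1.   ]
```

View pics/m22.png

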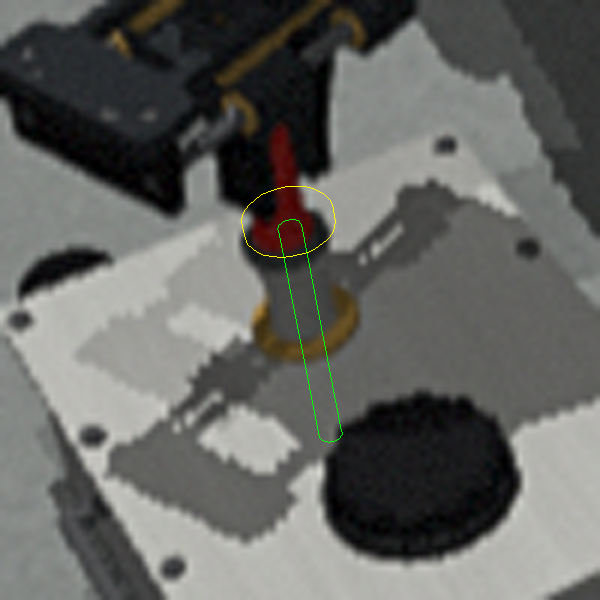

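Collar is at or near the mouth and the force is rising. A gentle further press to confirm.

>>> apply_moves --pt "0.003 0.001 0" --twist '[0]' --claw '[0]'

```text
time_s: 18.2
tcp_pos: [0.4315, -0.3338, 0.1734]
ee_rot: [[-0.08, 0.27, -0.959], [-0.054, -0.962, -0.266], [-0.995, 0.031, 0.092]]
wrist_force: [-3.8, 15.3, 28.9]
gripper_width: 0.223
```

```bash
python3 -c "
from ov import *
show();p,R,s=st();ov('m23',(.4315,-.3355,p[2]-.152),p-.005*R[:,0],h=30,c=[.4315,-.3355,.13])
show()"
```

```text
t 18.2 p [ 0.4315 -0.3338  0.1734] w 0.223 F [-3.78 15.34 28.94] jawaz -74.32 x [-0.08  -0.054 -0.995] j [-18.3  18.5 -16.8   5.2 -58.2 121. ]
lean deg 0.7449271068189836 dir [0.003 0.013 1.   ]
t 18.25 p [ 0.4316 -0.3338  0.1736] w 0.22 F [-4.22  5.21 12.32] jawaz -74.33 x [-0.08  -0.055 -0.995] j [-18.3  18.5 -16.8   5.2 -58.2 121. ]
```

View pics/m23.png

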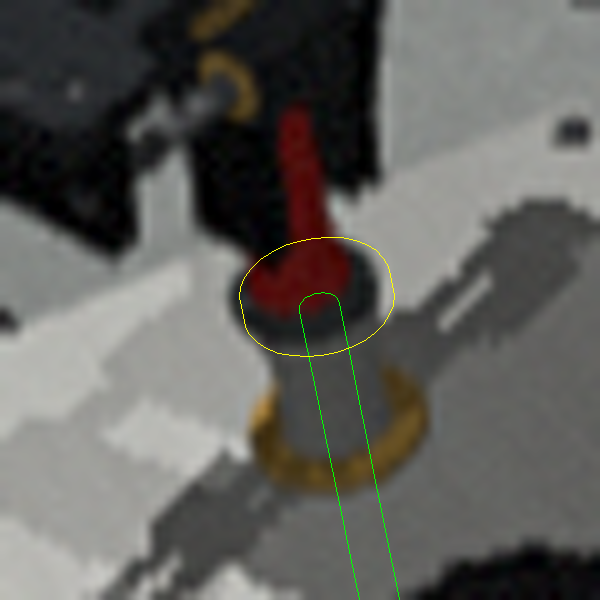

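Hard stop at 29 N and the collar is seated on the mouth. Dwell briefly, then draw out.

>>> apply_moves --pt "0.001 0 0" --pt "0 0 0" --pt "0 0 0" --twist '[0,0,0]' --claw '[0,0,0]'

```text
time_s: 18.55
tcp_pos: [0.4322, -0.3338, 0.1739]
ee_rot: [[-0.077, 0.27, -0.96], [-0.056, -0.962, -0.266], [-0.995, 0.033, 0.089]]
wrist_force: [-2.2, 0.7, 0.6]
gripper_width: 0.221
```

```bash
python3 -c "
from ov import *
show();p,R,s=st();plan([(.431,-.335,.295)],.02)"
```

```text
t 18.55 p [ 0.4322 -0.3338  0.1739] w 0.221 F [-2.21  0.69  0.62] jawaz -74.33 x [-0.077 -0.056 -0.995] j [-18.3  18.4 -16.8   5.2 -58.1 121. ]
7 x [-0.0172, 0.0007, 0.0018]
```

>>> apply_moves --pt "-0.012 0.0005 0.001" --pt "-0.018 0.0007 0.0018" --pt "-0.018 0.0007 0.0018" --pt "-0.018 0.0007 0.0018" --pt "-0.018 0.0007 0.0018" --pt "-0.018 0.0007 0.0018" --pt "-0.018 0.0007 0.0018" --pt "0 0 0" --twist '[0,0,0,0,0,0,0,0]' --claw '[0,0,0,0,0,0,0,0]'

```text
time_s: 19.35
tcp_pos: [0.4356, -0.3361, 0.3011]
ee_rot: [[-0.065, 0.269, -0.961], [-0.058, -0.962, -0.266], [-0.996, 0.038, 0.078]]
wrist_force: [0.8, 0.3, -1.0]
gripper_width: 0.22
```

```bash
python3 -c "
from ov import *
show();p,R,s=st();ov('m24',p+[0,0,-.15],p-.005*R[:,0],h=50)"
```

```text
t 19.35 p [ 0.4356 -0.3361  0.3011] w 0.22 F [ 0.82  0.32 -1.  ] jawaz -74.38 x [-0.065 -0.058 -0.996] j [-18.4  13.   -5.    4.5 -74.5 122.6]
lean deg 0.16063480958367848 dir [0.002 0.002 1.   ]
```

View pics/m24.png

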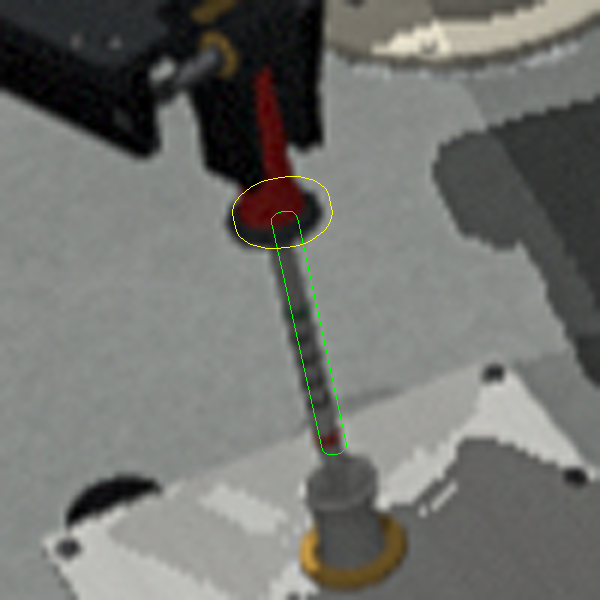

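Raise a little more so the tip is clearly out.

>>> apply_moves --pt "-0.015 0 0.001" --pt "0 0 0" --pt "0 0 0" --twist '[0,0,0]' --claw '[0,0,0]'

```text
time_s: 19.7
tcp_pos: [0.4352, -0.3343, 0.3114]
ee_rot: [[-0.068, 0.268, -0.961], [-0.053, -0.963, -0.265], [-0.996, 0.033, 0.08]]
wrist_force: [-0.3, 0.5, -1.5]
gripper_width: 0.219
```

```bash
python3 -c "
from ov import *
show();p,R,s=st();ov('m25',p+[-.002,-.002,-.155],p-.005*R[:,0],h=50)"
```

```text
t 19.7 p [ 0.4352 -0.3343  0.3114] w 0.219 F [-0.34  0.48 -1.47] jawaz -74.42 x [-0.068 -0.053 -0.996] j [-18.3  12.7  -3.8   4.2 -76.2 122.7]
lean deg 1.1665895461417626 dir [0.015 0.014 1.   ]
```

View pics/m25.png

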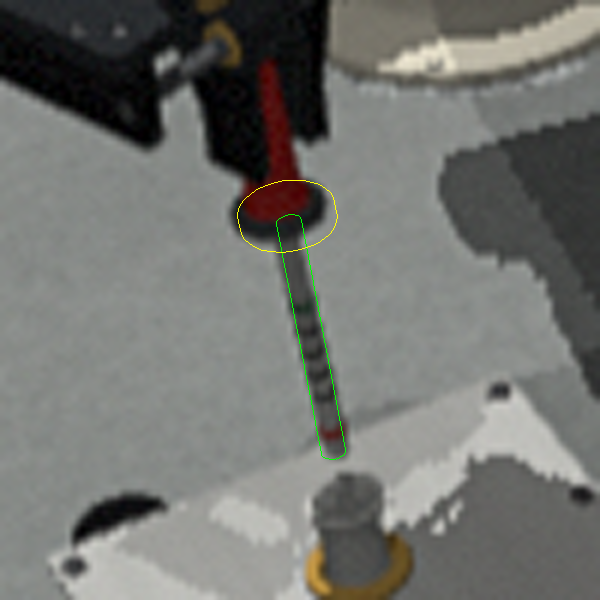

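The stick is fully out of the tube. Next I'll set the tip back in the flare and swing the hand back and down towards the robot, so the stick pivots to level in the pads.

>>> apply_moves --pt "0.016 -0.0005 -0.001" --pt "0.013 -0.0005 -0.001" --pt "0 0 0" --twist '[0,0,0]' --claw '[0,0,0]'

```text
time_s: 20.05
tcp_pos: [0.4343, -0.3342, 0.279]
ee_rot: [[-0.071, 0.268, -0.961], [-0.052, -0.963, -0.265], [-0.996, 0.031, 0.082]]
wrist_force: [-1.1, -0.3, -0.2]
gripper_width: 0.221
```

```bash
python3 -c "
from ov import *
show();p,R,s=st();ov('m26',p+[-.002,-.002,-.155],p-.005*R[:,0],h=40,c=[.4315,-.3355,.16])"
```

```text
t 20.05 p [ 0.4343 -0.3342  0.279 ] w 0.221 F [-1.12 -0.26 -0.24] jawaz -74.43 x [-0.071 -0.052 -0.996] j [-18.4  13.7  -7.2   4.3 -72.1 122.4]
lean deg 1.168509698461041 dir [0.015 0.014 1.   ]
```

View pics/m26.png

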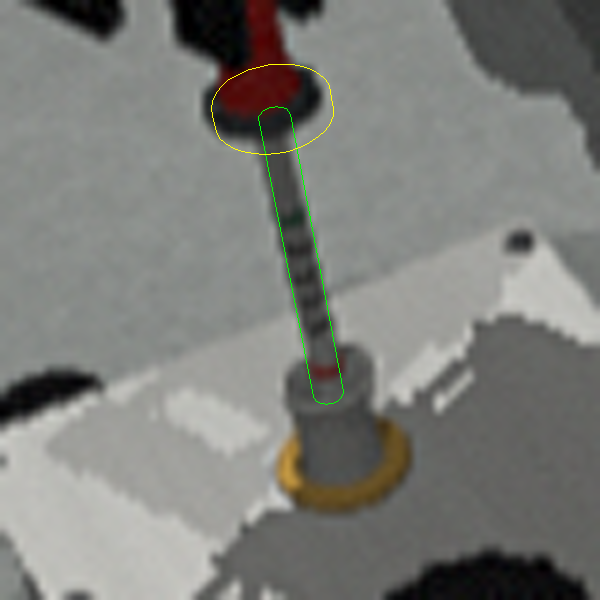

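>>> apply_moves --pt "0.0016 0 0.0135" --pt "0.003 0 0.0133" --pt "0.004 0 0.013" --twist '[0,0,0]' --claw '[0,0,0]'

```text
time_s: 20.4
tcp_pos: [0.3972, -0.346, 0.2759]
ee_rot: [[-0.062, 0.271, -0.961], [-0.055, -0.962, -0.268], [-0.997, 0.036, 0.074]]
wrist_force: [1.0, 1.8, 1.0]
gripper_width: 0.22
```

```bash
python3 -c "
from ov import *
show();p,R,s=st();ov('m27',[.4315,-.3355,.124],p-.005*R[:,0],h=50,c=[.42,-.3355,.17])"
```

```text
t 20.4 p [ 0.3972 -0.346   0.2759] w 0.22 F [0.99 1.8  1.  ] jawaz -74.29 x [-0.062 -0.055 -0.997] j [-21.   11.3 -10.8   4.5 -70.1 125. ]
lean deg 12.741537886471606 dir [-0.211 -0.064  0.975]
```

View pics/m27.png

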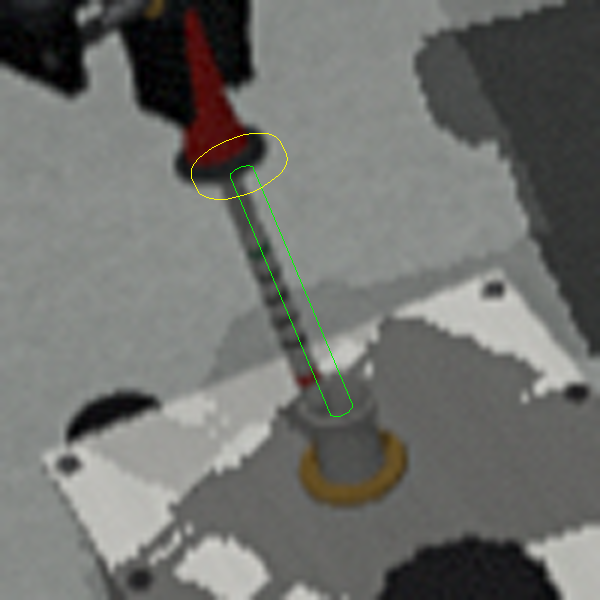

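>>> apply_moves --pt "0.006 0 0.0127" --pt "0.0065 0 0.0123" --pt "0.0075 0 0.012" --twist '[0,0,0]' --claw '[0,0,0]'

```text
time_s: 20.75
tcp_pos: [0.3562, -0.3581, 0.2593]
ee_rot: [[-0.059, 0.27, -0.961], [-0.056, -0.962, -0.266], [-0.997, 0.038, 0.072]]
wrist_force: [2.3, 1.5, 0.1]
gripper_width: 0.221
```

```bash
python3 -c "
from ov import *
show();p,R,s=st();ov('m28',[.4285,-.3355,.124],p-.005*R[:,0],h=50,c=[.42,-.3355,.17])"
```

```text
t 20.75 p [ 0.3562 -0.3581  0.2593] w 0.221 F [2.28 1.47 0.11] jawaz -74.35 x [-0.059 -0.056 -0.997] j [-24.1   9.5 -15.6   4.7 -66.8 127.8]
lean deg 28.259481383826447 dir [-0.452 -0.14   0.881]
```

View pics/m28.png

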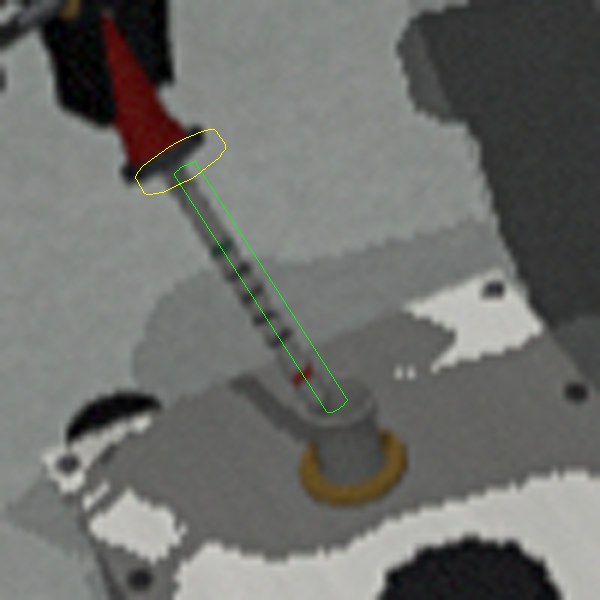

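>>> apply_moves --pt "0.011 0 0.0125" --pt "0.012 0 0.012" --pt "0.014 0 0.011" --twist '[0,0,0]' --claw '[0,0,0]'

```text
time_s: 21.1
tcp_pos: [0.3162, -0.3705, 0.2237]
ee_rot: [[-0.059, 0.268, -0.961], [-0.056, -0.963, -0.265], [-0.997, 0.039, 0.072]]
wrist_force: [1.4, 0.6, 0.2]
gripper_width: 0.221
```

```bash
python3 -c "
from ov import *
show();p,R,s=st();ov('m29',[.4265,-.3365,.126],p-.005*R[:,0],h=50,c=[.42,-.3355,.16])"
```

```text
t 21.1 p [ 0.3162 -0.3705  0.2237] w 0.221 F [1.44 0.6  0.22] jawaz -74.42 x [-0.059 -0.056 -0.997] j [-27.6   9.1 -21.6   5.1 -60.9 130.6]
lean deg 48.24840598945366 dir [-0.713 -0.219  0.666]
```

View pics/m29.png

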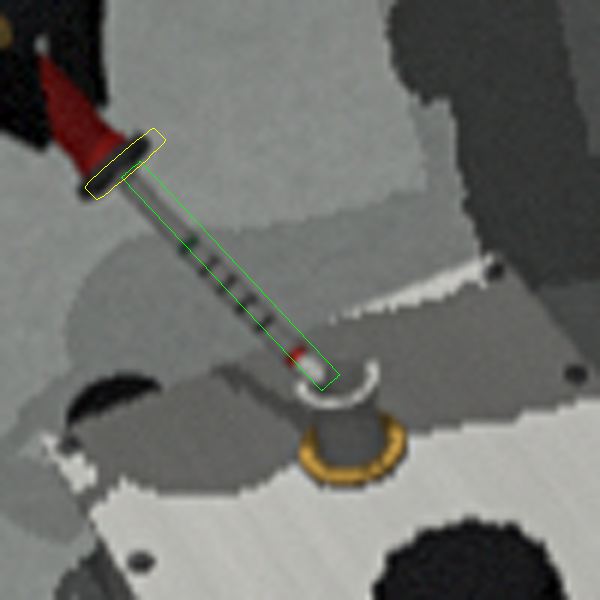

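Tip is now at the near rim at about 42°. I'll move it forward over the mouth, then press down so the rim levers the stick to level.

>>> apply_moves --pt "-0.012 0 -0.005" --pt "-0.004 0 -0.015" --pt "0 0 -0.005" --twist '[0,0,0]' --claw '[0,0,0]'

```text
time_s: 21.45
tcp_pos: [0.3384, -0.3623, 0.2362]
ee_rot: [[-0.068, 0.264, -0.962], [-0.052, -0.964, -0.261], [-0.996, 0.033, 0.08]]
wrist_force: [1.2, -1.1, -0.9]
gripper_width: 0.223
```

```bash
python3 -c "
from ov import *
show();p,R,s=st();g=p-.005*R[:,0];ov('m30',g-.155*np.array([-.715,-.215,.666]),g,h=50,c=[.42,-.3355,.16])"
```

```text
t 21.45 p [ 0.3384 -0.3623  0.2362] w 0.223 F [ 1.24 -1.08 -0.88] jawaz -74.66 x [-0.068 -0.052 -0.996] j [-25.5   9.8 -18.8   4.9 -63.8 128.5]
lean deg 48.266617835288294 dir [-0.715 -0.215  0.666]
```

View pics/m30.png

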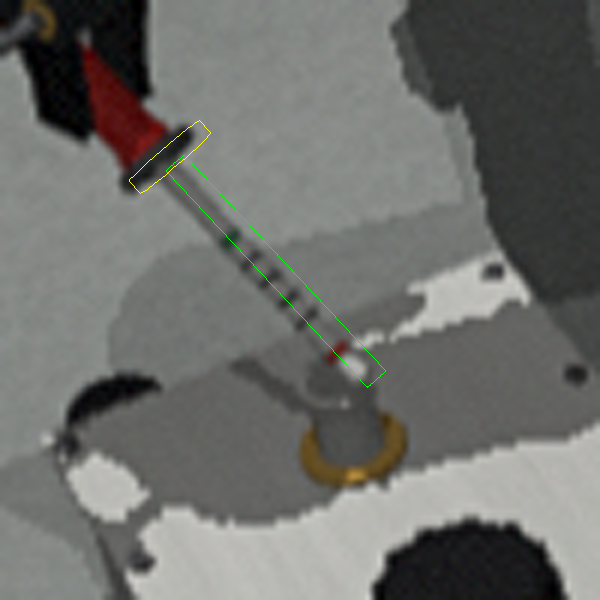

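>>> apply_moves --pt "-0.003 0 -0.012" --pt "-0.002 0 -0.012" --pt "0.001 0 0" --twist '[0,0,0]' --claw '[0,0,0]'

```text
time_s: 21.8
tcp_pos: [0.3656, -0.3547, 0.2386]
ee_rot: [[-0.068, 0.267, -0.961], [-0.053, -0.963, -0.264], [-0.996, 0.033, 0.08]]
wrist_force: [0.2, -0.6, -1.3]
gripper_width: 0.223
```

```bash
python3 -c "
from ov import *
show();p,R,s=st();g=p-.005*R[:,0];ov('m31',g-.152*np.array([-.715,-.195,.666]),g,h=50,c=[.42,-.3355,.16])"
```

```text
t 21.8 p [ 0.3656 -0.3547  0.2386] w 0.223 F [ 0.18 -0.6  -1.35] jawaz -74.51 x [-0.068 -0.053 -0.996] j [-23.3  11.1 -16.7   4.8 -64.7 126.5]
lean deg 48.05564128537161 dir [-0.718 -0.196  0.668]
```

View pics/m31.png

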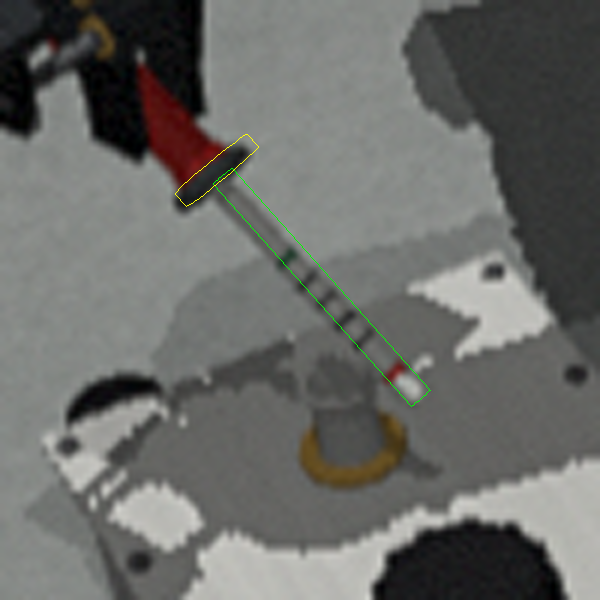

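>>> apply_moves --pt "0.012 0 0" --pt "0.012 0 0.002" --pt "0.011 0 0.008" --pt "0.011 0 0.006" --pt "0.0115 0 0.005" --twist '[0,0,0,0,0]' --claw '[0,0,0,0,0]'

```text
time_s: 22.35
tcp_pos: [0.3419, -0.3637, 0.1797]
ee_rot: [[-0.062, 0.268, -0.962], [-0.055, -0.963, -0.264], [-0.997, 0.036, 0.074]]
wrist_force: [2.4, 0.6, 0.5]
gripper_width: 0.216
```

```bash
python3 -c "
from ov import *
show();p,R,s=st();g=p-.005*R[:,0];ov('m32',g-.152*np.array([-.8,-.22,.558]),g,h=50,c=[.42,-.3355,.16])"
```

```text
t 22.35 p [ 0.3419 -0.3637  0.1797] w 0.216 F [2.44 0.64 0.47] jawaz -74.47 x [-0.062 -0.055 -0.997] j [-25.5  13.  -23.6   5.3 -55.4 127.8]
lean deg 56.07785596868293 dir [-0.8   -0.22   0.558]
```

View pics/m32.png

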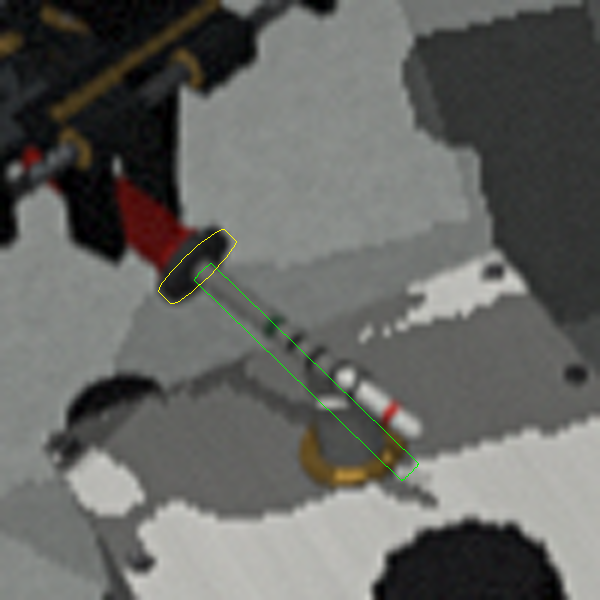

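>>> apply_moves --pt "0.0115 0 0.004" --pt "0.0115 0 0.003" --pt "0.011 0 0.002" --twist '[0,0,0]' --claw '[0,0,0]'

```text
time_s: 22.7
tcp_pos: [0.3315, -0.3687, 0.1449]
ee_rot: [[-0.057, 0.266, -0.962], [-0.056, -0.963, -0.263], [-0.997, 0.039, 0.07]]
wrist_force: [0.1, 1.0, 1.2]
gripper_width: 0.217
```

```bash
python3 -c "
from ov import *
show();p,R,s=st();g=p-.005*R[:,0];ov('m33',g-.152*np.array([-.955,-.263,.12]),g,h=50,c=[.41,-.3355,.14])"
```

```text
t 22.7 p [ 0.3315 -0.3687  0.1449] w 0.217 F [0.07 1.04 1.19] jawaz -74.56 x [-0.057 -0.056 -0.997] j [-26.6  14.9 -27.1   5.7 -49.7 128.2]
lean deg 83.09258961011741 dir [-0.957 -0.264  0.12 ]
```

View pics/m33.png

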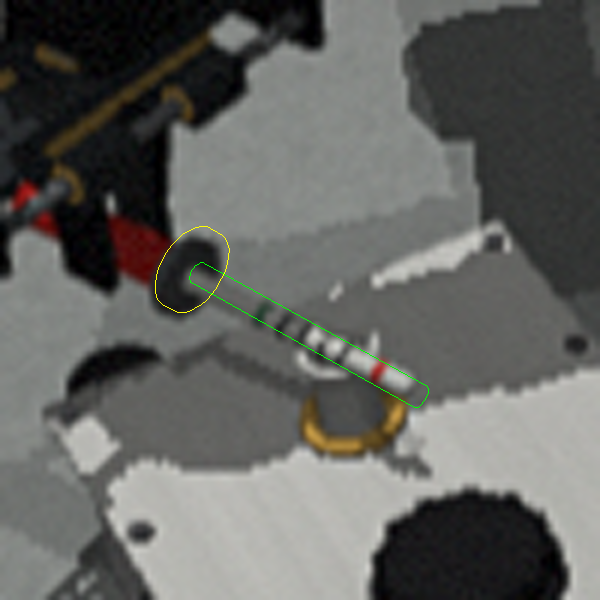

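>>> apply_moves --pt "0.011 0 0.001" --pt "0.008 0 0" --pt "0.001 0 0" --twist '[0,0,0]' --claw '[0,0,0]'

```text
time_s: 23.05
tcp_pos: [0.3292, -0.3704, 0.1236]
ee_rot: [[-0.057, 0.265, -0.962], [-0.056, -0.963, -0.262], [-0.997, 0.039, 0.07]]
wrist_force: [-0.1, 0.7, 2.5]
gripper_width: 0.217
```

```bash
python3 -c "
from ov import *
show();p,R,s=st();g=p-.005*R[:,0];ov('m34',g-.152*np.array([-.963,-.267,0.]),g,h=50,c=[.41,-.3355,.14])"
```

```text
t 23.05 p [ 0.3292 -0.3704  0.1236] w 0.217 F [-0.14  0.68  2.52] jawaz -74.6 x [-0.057 -0.056 -0.997] j [-26.9  16.4 -28.8   6.  -46.4 128.1]
lean deg 90.0 dir [-0.964 -0.267  0.   ]
```

View pics/m34.png

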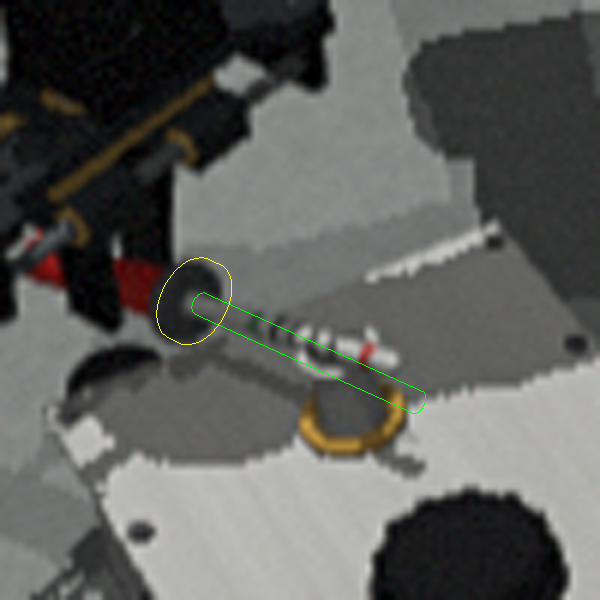

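Past level, tip slightly high. Lift off and measure.

>>> apply_moves --pt "-0.02 0 0" --pt "-0.025 0 0" --pt "-0.025 0 0" --pt "-0.02 0 0" --pt "0 0 0" --twist '[0,0,0,0,0]' --claw '[0,0,0,0,0]'

```text
time_s: 23.6
tcp_pos: [0.3307, -0.3636, 0.215]
ee_rot: [[-0.069, 0.264, -0.962], [-0.05, -0.964, -0.261], [-0.996, 0.03, 0.08]]
wrist_force: [-0.5, 0.2, -0.7]
gripper_width: 0.216
```

```bash
python3 - <<'E'
from plan import *
show();S=cap('scene');crop(S,170,235,50,50,'s35',6);T=cap('top');crop(T,440,270,60,50,'t35',6)
plan([(.40,-.025,.215)],.04)
E
```

```text
t 23.6 p [ 0.3307 -0.3636  0.215 ] w 0.216 F [-0.47  0.23 -0.65] jawaz -74.67 x [-0.069 -0.05  -0.996] j [-26.1  10.4 -21.3   5.  -60.7 128.8]
9 x [-0.0027, -0.0341, -0.0173]
```

View pics/s35.png

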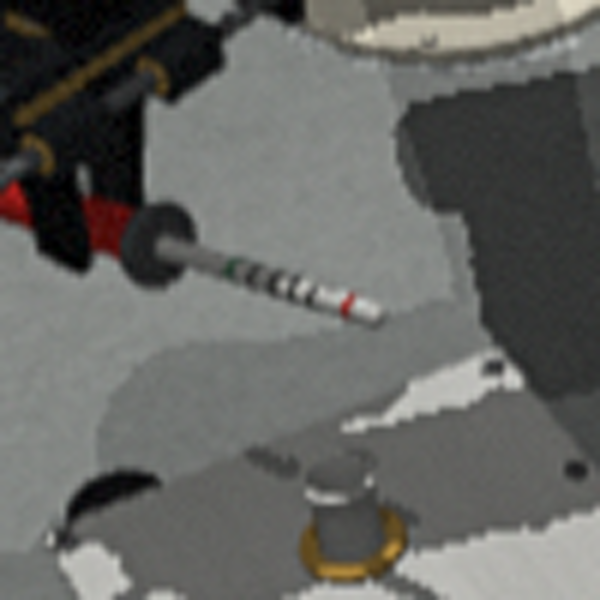

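View pics/t35.png

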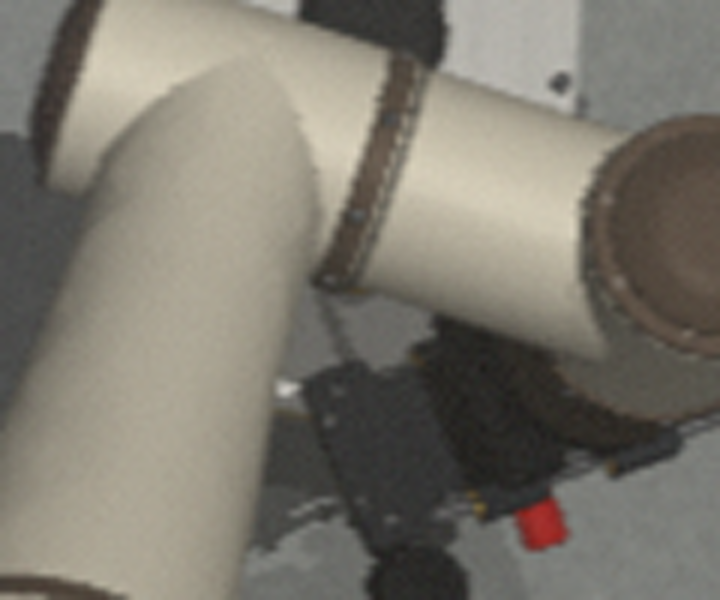

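```bash
cat > el.py <<'E'
from plan import *
from scipy.optimize import least_squares
def el(S,col,tip):
    p,R,s=st();g=p-.005*R[:,0]
    def D(a):return R@np.array([np.sin(a),0,-np.cos(a)])
    def f(q):
        d=D(q[0]);G=g+R@np.array([q[2],0,0]);return np.r_[(proj(S,G+d*q[1])-tip)[0],(proj(S,G+d*(q[1]-.113))-col)[0]]
    r=least_squares(f,[0.,.152,0.],x_scale=[.1,.01,.01]);d=D(r.x[0]);t=g+R@np.array([r.x[2],0,0])+d*r.x[1]
    print("len",r.x[1],"off",r.x[2],"elev of tip (+down)",np.degrees(np.arcsin(-d[2])),"az",np.degrees(np.arctan2(d[1],d[0])),"tip",t.round(4),"res",r.fun.round(2));return r.x,d,t
E
python3 - <<'E'
from el import *
S=cap('scene');show()
el(S,(145.8,225.3),(182.5,237))
E
```

```text
t 23.75 p [ 0.3288 -0.3624  0.2113] w 0.213 F [-0.05  0.15 -1.71] jawaz -74.71 x [-0.075 -0.046 -0.996] j [-26.1  10.6 -21.6   4.9 -60.6 128.8]
len 0.14610987153106167 off 0.0076872888773618486 elev of tip (+down) -6.787812804799613 az 15.453666982329498 tip [ 0.4684 -0.3239  0.2259] res [ 0.16 -0.05 -0.18  0.06]
```

Tip is about 7° up, inside the ±12° band. Move to the mat.

```bash
python3 -c "
from plan import *
plan([(.408,-.0215,.195)],.032)"
```

```text
11 x [-0.0005, -0.028, -0.0151]
```

>>> apply_moves --pt "-0.0005 -0.015 -0.008" --pt "-0.0005 -0.028 -0.0151" --pt "-0.0005 -0.028 -0.0151" --pt "-0.0005 -0.028 -0.0151" --pt "-0.0005 -0.028 -0.0151" --pt "-0.0005 -0.028 -0.0151" --pt "-0.0005 -0.028 -0.0151" --pt "-0.0005 -0.028 -0.0151" --pt "-0.0005 -0.028 -0.0151" --pt "-0.0005 -0.028 -0.0151" --pt "-0.0005 -0.012 -0.006" --pt "0 0 0" --twist '[0,0,0,0,0,0,0,0,0,0,0,0]' --claw '[0,0,0,0,0,0,0,0,0,0,0,0]'

```text
time_s: 24.95
tcp_pos: [0.3902, -0.0427, 0.1794]
ee_rot: [[-0.116, 0.256, -0.96], [-0.042, -0.966, -0.253], [-0.992, 0.011, 0.123]]
wrist_force: [-0.8, -0.4, -1.0]
gripper_width: 0.221
```

```bash
python3 - <<'E'
from plan import *
show();S=cap('scene','s36');T=cap('top','t36')
a=S["pixels"][160:260,240:360];b=T["pixels"][180:300,260:380]
f=lambda x:cv2.resize(x[:,:,::-1],(400,400*x.shape[0]//x.shape[1]),interpolation=cv2.INTER_CUBIC)
im=np.zeros((400,800,3),np.uint8);A=f(a);im[:A.shape[0],:400]=A;Bm=f(b);im[:Bm.shape[0],400:]=Bm;cv2.imwrite('pics/st36.png',im)
E
```

```text
t 24.95 p [ 0.3902 -0.0427  0.1794] w 0.221 F [-0.78 -0.44 -0.99] jawaz -75.14 x [-0.116 -0.042 -0.992] j [ 18.    5.7 -31.2   0.3 -60.1  86.7]
```

View pics/st36.png

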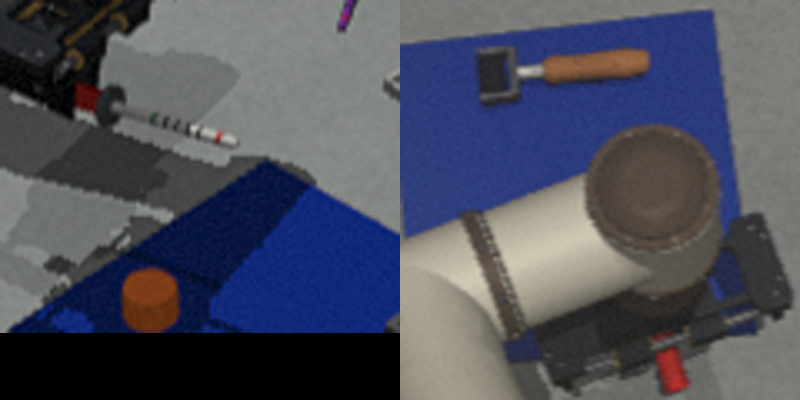

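View pics/s36.png

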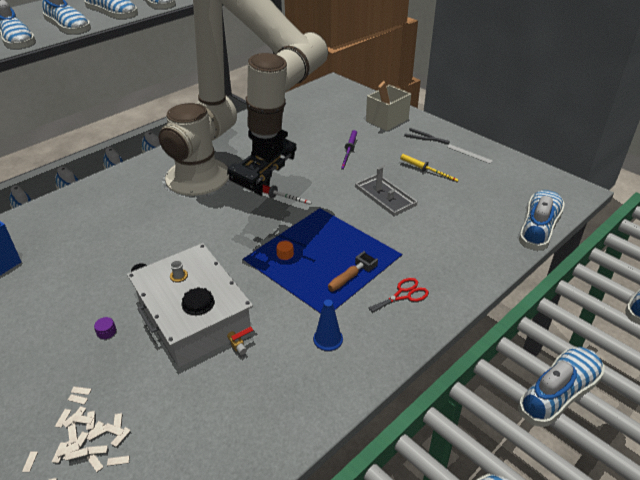

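```bash
python3 - <<'E'
from el import *
S=cap('scene');show()
el(S,(272.5,191),(310.6,201.8))
plan([(.405,-.02,.19)],.032)
E
```

```text
t 25.1 p [ 0.39   -0.0443  0.1799] w 0.213 F [-0.33  0.16 -0.86] jawaz -75.29 x [-0.115 -0.041 -0.992] j [ 17.7   5.7 -31.2   0.3 -60.1  86.8]
len 0.14883688743898665 off 0.007517960340004964 elev of tip (+down) -4.543532178851157 az 14.754665394062386 tip [ 0.5331 -0.0066  0.1891] res [-0.13  0.01  0.14 -0.02]
1 x [-0.0128, -0.0196, -0.0193]
```

Elevation is about 4.5° tip-up. The tip is at (0.533,-0.007,0.189), 28 mm from the mat centre. One small correction to go.

>>> apply_moves --pt "-0.006 -0.01 -0.01" --pt "-0.006 -0.009 -0.009" --pt "0 0 0" --pt "0 0 0" --twist '[0,0,0,0]' --claw '[0,0,0,0]'

```text
time_s: 25.5
tcp_pos: [0.4055, -0.0209, 0.1896]
ee_rot: [[-0.116, 0.25, -0.961], [-0.041, -0.968, -0.247], [-0.992, 0.011, 0.123]]
wrist_force: [-0.0, -0.7, -1.3]
gripper_width: 0.217
```

```bash
python3 - <<'E'
from el import *
from fit import *
show();S=cap('scene','s37');crop(S,300,195,40,30,'s37c',10);show()
m=comps(orange(hsv(S)),(265,225,310,275));b=fitcap([(S,B(m))],[.47,-.05],.006);print("cap",b.x,b.fun)
for q,c in (("roller",(353,271)),("snips",(409,294)),("thread_cone",(329,333))):
    d=imaging.regions_of(q,S);print(q,[np.round(x["centre"],0).tolist() for x in d[:1]],c)
E
```

```text
t 25.5 p [ 0.4055 -0.0209  0.1896] w 0.217 F [-0.02 -0.73 -1.33] jawaz -75.53 x [-0.116 -0.041 -0.992] j [ 20.2   6.5 -28.5  -0.1 -62.1  84.3]
t 25.55 p [ 0.4056 -0.021   0.1897] w 0.218 F [ 0.31  0.34 -1.66] jawaz -75.53 x [-0.116 -0.041 -0.992] j [ 20.2   6.5 -28.5  -0.1 -62.1  84.3]
cap [ 0.47065452 -0.04589938] 17.235330186552023
roller [[352.0, 271.0]] (353, 271)
snips [[404.0, 297.0]] (409, 294)
thread_cone [[329.0, 331.0]] (329, 333)
```

View pics/s37c.png

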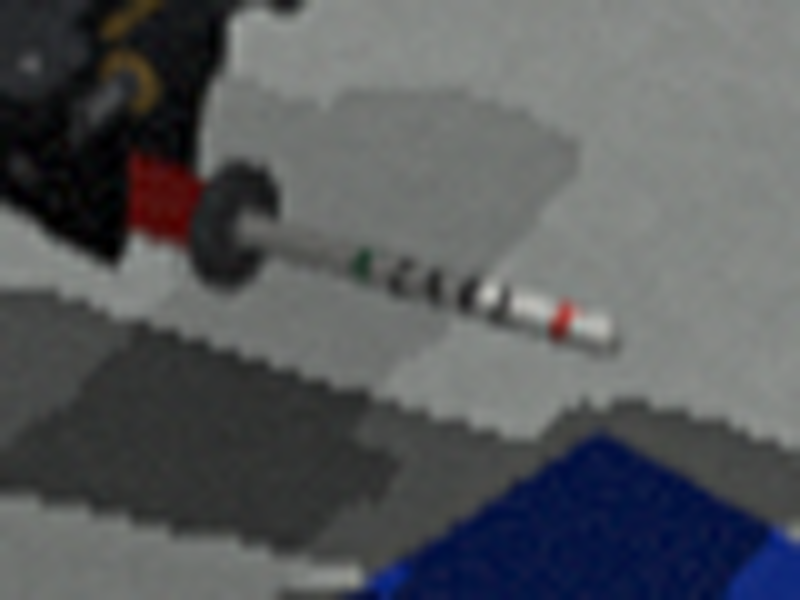

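```bash
python3 - <<'E'
from el import *
S=cap('scene')
x,d,t=el(S,(283,187),(320.7,198))
print("tip to mat centre",np.hypot(t[0]-.5475,t[1]-.017));show()
s=r.sense();print(np.round(s["joint_velocities"],2))
print(job.finish_job())
E
```

```text
len 0.14745216063236707 off 0.009016253206189246 elev of tip (+down) -4.31059876268934 az 14.496035283969976 tip [0.5469 0.0153 0.1966] res [ 0.21 -0.02 -0.23  0.03]
tip to mat centre 0.0017411849661857321
t 25.75 p [ 0.4051 -0.0213  0.1895] w 0.219 F [-0.26  0.76 -1.  ] jawaz -75.55 x [-0.117 -0.041 -0.992] j [ 20.1   6.5 -28.5  -0.1 -62.1  84.3]
[ 0.03  0.07  0.04  0.03 -0.01  0.04]
the job is handed in; nothing more can be done
None
```

I handed the job in at 25.8 s of the 69 s allowed. My checks show every step done, though no verdict is reported.

- **Cap:** I lifted the orange cap off the tube and stood it upright on the mat. The last fit puts it at (0.471, -0.046), about 10 cm from the mat's middle.
- **Dip:** I took the stick by its red handle and put it down the tube until the collar stopped on the mouth. The push peaked at 29 N. I then drew it right out.
- **How it was tilted:** The moves could not tilt the tool, so I turned the stick in the fingers by levering it on the tube's mouth. For the final levelling I set the tip back in the mouth after drawing it out, with readings of only a few newtons.
- **Final hold:** The stick is held still, about 4° tip-up (12° is allowed). Its tip is at about (0.547, 0.015, 0.197), about 2 mm from the mat's centre and 20 cm up.
- **Less certain:** The final stick pose comes from the scene camera and the arm's own readings, because the arm hid the stick from the top camera.
- **Bystanders:** The roller and thread cone are within 2 pixels of their starts in the picture. The snips' centre read 5 to 6 pixels off (about 2 cm), which I took as detector scatter because nothing went near them.
- **Tool drift:** The tool's pointing drifted about 7° off vertical over the run. The measured stick angle above already includes this.

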